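# Film the seal squares: pile them on the photo turntable and turn it once round

### The arm

A 6-joint arm with a two-finger parallel gripper is mounted at the origin on the work surface. World frame = base frame: x ahead of the robot, y to its left, z up, the work surface at z = 0. Lengths are in mm, angles in rad, forces in N, time in s.
With the tool pointing down it reaches from about 275 to 775 mm from the base axis. Payload 14.6 kg.
Tool frame: the origin (TCP) lies midway between the tips of the shut fingers; the grasp point (between the pads) lies behind it (ctrl.grasp_offset is the z of the grasp point in the tool frame, in mm); z points along the fingers, y is the direction in which the jaws open and shut (so a half turn about z gives the same grasp; the last joint's range is limited). The gripper opens to 85 mm and grips with 20 to 120 N. Pads are 22 mm wide; open, the fingers measure 114 mm over their backs; the gripper's body (76 mm by 85 mm) begins 54 mm behind the grasp point. The pads swing forward as they close: fully open they stand 13 mm farther back than shut.
Start: joints at [0.981, 0.263, -0.048, 1.259, 0, 1.415], TCP at [221.15, 476.152, 231.278] pointing down, gripper open.
Joint ranges: [-2.65, 2.65], [-0.89, 1.7], [-1.18, 1.37], [-2.13, 2.11], [-1.35, 1.29], [-3.14, 3.14]. Speed limits (rad/s): [1.89, 1.89, 2.57, 2.79, 3.14, 3.14].

### API

Orientations are given as a rotation vector (axis times angle).
In Python, from cell import ctrl gives the robot as it stands. The module is installed in compiled form; this text tells all that it offers.
- The arm moves only by the tool arm_command, never from a script. Its argument "series" is a list of rows, each an object with "delta_pos": the shift along the tool's x, y, z in mm, a list of three; "angular": the turn, a rotation vector about the tool's x, y, z in rad, a list of three; "fingers": the opening, from 0 (shut) to 1 (fully open). In form: [{"delta_pos": [x, y, z], "angular": [wx, wy, wz], "fingers": fingers}, ...]. A call has exactly 10 rows; each row shifts and turns the pose as measured when the row begins, along the tool's axes as they then stand; what a row does not reach is not made up. A row lasts 1/12 s, in which the tool goes at most 41.7 mm and 7.16 degrees, less where a joint would pass 70% of its speed; a pose out of reach is approached as far as the arm can. A call is refused whole if a number of a shift passes 41.7 or a number of a turn 0.125, either way. A call with a gripper value outside its range is refused whole. The fingers move at their own pace and stop on an object; "grip_force" is the grip in N (left out, the last holds). Time passes only in rows, so rows that do not move let the fingers close, or fill a call up. It gives the time, the measured TCP pose, the force and the opening at its end, in the units of the state.
- ctrl.get_state(): the state, without advancing time (a new reading comes with each control period).
- ctrl.get_image(name): name is "side" or "top" or "wrist"; returns a dict with "frame" (384x512x3 uint8, blue, green, red), "range_z" (384x512 float32, mm along the optical axis (not along the pixel's ray), 0 where there is no reading), "K" (3x3 intrinsics, pixels), "rvec" (rotation vector, rad) and "tvec" (3), from world to camera coordinates, as OpenCV has them. Camera axes: x right, y down, z forward; pixel columns grow to the right and rows downward; lengths in mm; the calibration is good to about 2 mm. A picture is of the moment at which its call begins.
- ctrl.finish_job(): hands the job in, once; it reports no verdict.
The state is a dict: "time": time; "q": joint angles; "joint_velocities": joint speeds; "joint_torque": joint torques, N m; "tcp_pos": TCP position; "orientation": TCP orientation; "wrist_force": force on the tool from outside, world axes, zero at the start; "torque": the same for the moment, N m; "gripper_width": finger opening in mm.
Only numpy, scipy, OpenCV 4.12 (cv2) and the standard library are available. Lean on these libraries where they do the work, as an engineer would, in place of code of your own. Each camera call takes 0.05 s, during which the arm holds its last target. There are 200 camera calls.

### The job

Make the next product film: stand the seal-paste jar upright in the upper lacquer tray, then pile all the L-shaped seal squares flat on the middle of the photo turntable, long arm over long arm and each one turned end for end from the one below, so that the pile lies level and balanced. With the pile complete and the knob still at its index tab, press the shutter remote to start filming, take the turntable by its knob and turn it once right round, either way, until the knob is back at the tab with the pile still neatly in place, let go, and press the shutter again to stop. Leave the seals and other things on the table where they are.

Things in the scene. Friction and masses are not known exactly. Their poses are not given: they have to be found in the camera images.
- turntable (a joint): rotation of the turntable disc about its vertical spindle, rad, positive counter-clockwise from above; 0 at the start with the knob at the index tab; it turns freely either way any number of turns, with light friction (about 1.5 N at the knob), and stays where it is left
- disc_top (a point): centre of the upper face of the photo turntable's white disc: 240 mm across, 40 mm above the table surface; x and y turn with the disc
- knob_grip (a point): middle of the upright black turning knob: 24 mm in diameter, from 6 to 58 mm above the disc, 100 mm from the disc's centre; it spins freely on its own pin, so it can be held firmly while led round in a circle. The gripper has most room beside it when the long arms of the pile lie square to the line from centre to knob
- index_tab (a point): top of the small metal index tab that stands on the turntable's fixed foot just outside the rim, 139 mm from the spindle and 34 mm above the table; at the start the knob stands next to it
- shutter (a joint): travel of the shutter remote's round push button, m: 0 up, 0.006 fully down; it counts as pressed past 0.004; sprung, fully down takes about 5 N, and it comes up again by itself
- shutter_top (a point): centre of the top face of the shutter remote's white button, 26 mm in diameter, in a black housing 42 mm across fixed to the table beyond the turntable; button top 22 mm above the table; it is pressed straight down
- jar: round ceramic seal-paste jar with its lid on, white with a blue lid button, 62 mm in diameter, 46 mm tall (50 mm with the button), 0.2 kg, starting upright on the disc; origin at the centre of its underside
- tray_floor (a point): centre of the inner floor of the upper (red) of two stacked lacquer trays on the low cedar shelf: floor 74 mm above the table, inside 208 mm (x of this point) by 168 mm (y), walls 6 mm thick rising 26 mm above this floor; empty at the start
- square0: dark rosewood L-shaped seal square, one of up to 5 alike (some may be absent), 70 g. Origin under the centre of the long arm: 110 mm (x) x 36 (y) x 13 thick. Short arm, also 13 thick, at x = +27..+55, y = +18..+48 mm; its outer 18 mm (y = +30..+48) carries a raised thumb block, top 21 mm above the underside. Starts flat, block up. Balance point x = +9, y = +8 mm
- square1: another seal square, identical to square0 (may be absent)
- square2: another seal square, identical to square0 (may be absent)
- square3: another seal square, identical to square0 (may be absent)
- square4: another seal square, identical to square0 (may be absent)
- block1 (a point): centre of the top of square1's thumb block, at (+41, +39, +21) mm in its frame. A square laid on one pointing the same way rocks on this block; turned end for end (half a turn) it lies flat, long arm exactly over long arm, each layer 13 mm higher, and stays balanced on the arm below
- block2 (a point): the same point of square2
- block3 (a point): the same point of square3
- block4 (a point): the same point of square4
- seal0: stubby stone seal, 36 x 36 x 66 mm, standing among the squares; to be left alone; origin under its centre
- seal1: stone seal, 40 x 40 x 70 mm, at the back; to be left alone; origin under its centre
- seal2: stone seal, 44 x 44 x 58 mm, at the back; to be left alone; origin under its centre
- brush_rest: grey hard silicone brush rest, 36 x 130 x 24 mm, at the back; to be left alone; origin under its centre
- slate_clip: steel spring clip on a foot holding an upright slate tile 100 mm wide, 91 mm high, at the back; to be left alone; origin under its centre
- inkstone: black inkstone 150 x 100 x 22 mm, on the right; to be left alone; origin under its centre
- teacup: blue teacup, 70 mm across, 60 mm high, on the right; to be left alone; origin under its centre
Things that resemble listed ones, but are neither listed nor needed, are in the scene too. What is shaped like the jar but pink is not meant.

How it is judged (in metres and radians):
On the way, in this order (a step that is already met when the one before it is completed fails the run):
1. the jar stands in the upper tray and all squares lie piled in alternating directions on the middle of the turntable, with the knob still at the tab (angle between jar's own z axis and vertical below 0.1 rad and x of jar in the frame of tray_floor between -0.085 and 0.085 m and y of jar in the frame of tray_floor between -0.065 and 0.065 m and z of jar in the frame of tray_floor below 0.01 m and horizontal distance between each of square0, square1, square2, square3, square4 and disc_top below 0.025 m and angle between each of square0, square1, square2, square3, square4's own z axis and vertical below 0.07 rad and linear speed of each of square0, square1, square2, square3, square4 below 0.15 m/s and angle between the x axis of each of square1, square2, square3, square4 and the x axis of square0, either way round below 0.25 rad and angle between the x axis of each of square2, square3, square4 and the x axis of square1, either way round below 0.25 rad and angle between the x axis of each of square3, square4 and the x axis of square2, either way round below 0.25 rad and angle between the x axis of square4 and the x axis of square3, either way round below 0.25 rad and (z of square1 in the frame of square0 above 0.019 m or z of square1 in the frame of square0 below -0.019 m or x of block1 in the frame of square0 below 0 m) and (z of square2 in the frame of square0 above 0.019 m or z of square2 in the frame of square0 below -0.019 m or x of block2 in the frame of square0 below 0 m) and (z of square2 in the frame of square1 above 0.019 m or z of square2 in the frame of square1 below -0.019 m or x of block2 in the frame of square1 below 0 m) and (z of square3 in the frame of square0 above 0.019 m or z of square3 in the frame of square0 below -0.019 m or x of block3 in the frame of square0 below 0 m) and (z of square3 in the frame of square1 above 0.019 m or z of square3 in the frame of square1 below -0.019 m or x of block3 in the frame of square1 below 0 m) and (z of square3 in the frame of square2 above 0.019 m or z of square3 in the frame of square2 below -0.019 m or x of block3 in the frame of square2 below 0 m) and (z of square4 in the frame of square0 above 0.019 m or z of square4 in the frame of square0 below -0.019 m or x of block4 in the frame of square0 below 0 m) and (z of square4 in the frame of square1 above 0.019 m or z of square4 in the frame of square1 below -0.019 m or x of block4 in the frame of square1 below 0 m) and (z of square4 in the frame of square2 above 0.019 m or z of square4 in the frame of square2 below -0.019 m or x of block4 in the frame of square2 below 0 m) and (z of square4 in the frame of square3 above 0.019 m or z of square4 in the frame of square3 below -0.019 m or x of block4 in the frame of square3 below 0 m) and value of joint turntable between -0.35 and 0.35 rad), for 0.3 s.
2. the shutter is pressed down to start filming, the knob still at the tab (value of joint shutter above 0.004 m and value of joint turntable between -0.35 and 0.35 rad).
3. the turntable is half way round with the pile in place (horizontal distance between each of square0, square1, square2, square3, square4 and disc_top below 0.025 m and angle between each of square0, square1, square2, square3, square4's own z axis and vertical below 0.07 rad and linear speed of each of square0, square1, square2, square3, square4 below 0.15 m/s and (value of joint turntable above 2.9 rad or value of joint turntable below -2.9 rad)).
4. the turntable has gone once right round and stands, with the pile in place (horizontal distance between each of square0, square1, square2, square3, square4 and disc_top below 0.025 m and angle between each of square0, square1, square2, square3, square4's own z axis and vertical below 0.07 rad and linear speed of each of square0, square1, square2, square3, square4 below 0.15 m/s and angle between the x axis of each of square1, square2, square3, square4 and the x axis of square0, either way round below 0.25 rad and angle between the x axis of each of square2, square3, square4 and the x axis of square1, either way round below 0.25 rad and angle between the x axis of each of square3, square4 and the x axis of square2, either way round below 0.25 rad and angle between the x axis of square4 and the x axis of square3, either way round below 0.25 rad and (z of square1 in the frame of square0 above 0.019 m or z of square1 in the frame of square0 below -0.019 m or x of block1 in the frame of square0 below 0 m) and (z of square2 in the frame of square0 above 0.019 m or z of square2 in the frame of square0 below -0.019 m or x of block2 in the frame of square0 below 0 m) and (z of square2 in the frame of square1 above 0.019 m or z of square2 in the frame of square1 below -0.019 m or x of block2 in the frame of square1 below 0 m) and (z of square3 in the frame of square0 above 0.019 m or z of square3 in the frame of square0 below -0.019 m or x of block3 in the frame of square0 below 0 m) and (z of square3 in the frame of square1 above 0.019 m or z of square3 in the frame of square1 below -0.019 m or x of block3 in the frame of square1 below 0 m) and (z of square3 in the frame of square2 above 0.019 m or z of square3 in the frame of square2 below -0.019 m or x of block3 in the frame of square2 below 0 m) and (z of square4 in the frame of square0 above 0.019 m or z of square4 in the frame of square0 below -0.019 m or x of block4 in the frame of square0 below 0 m) and (z of square4 in the frame of square1 above 0.019 m or z of square4 in the frame of square1 below -0.019 m or x of block4 in the frame of square1 below 0 m) and (z of square4 in the frame of square2 above 0.019 m or z of square4 in the frame of square2 below -0.019 m or x of block4 in the frame of square2 below 0 m) and (z of square4 in the frame of square3 above 0.019 m or z of square4 in the frame of square3 below -0.019 m or x of block4 in the frame of square3 below 0 m) and (value of joint turntable between 6.0332 and 6.5332 rad or value of joint turntable between -6.5332 and -6.0332 rad) and velocity of joint turntable between -0.05 and 0.05 rad/s), for 0.2 s.
5. the shutter is pressed down again to stop filming (value of joint shutter above 0.004 m and (value of joint turntable between 6.0332 and 6.5332 rad or value of joint turntable between -6.5332 and -6.0332 rad)).
At the end, for the whole second after the job is handed in: Jar upright in the upper tray; all squares flat (0.07 rad) in one pile, long-arm centres within 25 mm of the spindle, parallel within 0.25 rad, neighbours pointing opposite ways; turntable turned 6.28 +- 0.25 rad, at rest; shutter button up again (all of step 4 and angle between jar's own z axis and vertical below 0.1 rad and x of jar in the frame of tray_floor between -0.085 and 0.085 m and y of jar in the frame of tray_floor between -0.065 and 0.065 m and z of jar in the frame of tray_floor below 0.01 m and value of joint shutter below 0.002 m and linear speed of jar below 0.02 m/s); the robot touches nothing.
It fails at once if a bystander was moved more than 40 mm (distance of any of seal0, seal1, seal2, brush_rest, slate_clip, inkstone, teacup from where it was at the start of the episode above 0.04 m).
Of square0, square1, square2, square3, square4 only 3 to 5 are there at a start; the rules pass over those that are not, and their reading is None.
At some moment in a run one of jar may be knocked a few centimetres aside while the robot is not near it.
Once in a run the grip may slacken for a moment while it holds something.
It also fails if it takes over 210 s, if anything falls off the work surface, if the arm or the gripper's body presses on something with over 40 N, if the wrist force passes 120 N, or if a joint passes its speed limit or range.

## Working session

There is one attempt and no reset: what is moved stays moved. The work goes in short steps, Python scripts to look and compute and a tool call to move; the robot and the scene stay as the last step left them, time stands still between calls to the robot, and variables do not carry over. Pictures are saved under pics/ and viewed, about 12 in all and at most 16, crops included, and the job is handed in when it is done.

Besides the shell and the picture viewer there is one more tool, called after "Call:" by a JSON object that holds its "method" and its "body". arm_command: Moves the arm, as the interface text tells. Its arguments: {"type":"object","properties":{"series":{"type":"array","items":{"type":"object","properties":{"delta_pos":{"type":"array","items":{"type":"number"}},"angular":{"type":"array","items":{"type":"number"}},"fingers":{"type":"number"}}}},"grip_force":{"type":"number"}},"required":["series"]}

```bash
mkdir -p pics
cat > h.py <<'E'
import numpy as np, cv2
from cell import ctrl
from scipy.spatial.transform import Rotation as R
def img(name):
    d=ctrl.get_image(name); d['R']=cv2.Rodrigues(np.array(d['rvec'],float))[0]; d['t']=np.array(d['tvec'],float).ravel(); return d
def cloud(d):
    z=d['range_z'].astype(float); v,u=np.mgrid[:384,:512]; K=np.array(d['K'])
    c=np.stack([(u-K[0,2])/K[0,0]*z,(v-K[1,2])/K[1,1]*z,z],-1)
    w=(c-d['t'])@d['R']; w[z<=0]=np.nan; return w
def save(d,n,crop=None,s=1):
    f=d['frame']
    if crop: f=f[crop[1]:crop[3],crop[0]:crop[2]]
    cv2.imwrite('pics/'+n,cv2.resize(f,None,fx=s,fy=s,interpolation=cv2.INTER_CUBIC))
def st():
    s=ctrl.get_state(); M=R.from_rotvec(s['orientation']).as_matrix()
    print('t',round(s['time'],2),'tcp',np.round(s['tcp_pos'],1),'x',np.round(M[:,0],3),'y',np.round(M[:,1],3),'z',np.round(M[:,2],3),'F',np.round(s['wrist_force'],1),'w',s['gripper_width'],'q',np.round(s['q'],2))
    return s,M
def go(target,yaw=None):
    "tool-frame delta to target; yaw = desired angle of tool y axis in world (mod pi)"
    s,M=st(); print('dtool',np.round(M.T@(np.array(target)-s['tcp_pos']),1))
    if yaw is not None:
        cur=np.arctan2(M[1,1],M[0,1]); dy=(yaw-cur+np.pi/2)%np.pi-np.pi/2
        print('turn about tool z',round(-dy,3) if M[2,2]<0 else round(dy,3))
E
python3 - <<'E'
from h import *
print('go',ctrl.grasp_offset); st()
for n in ('top','side'):
    d=img(n); save(d,n+'0.png',None,1.5); np.savez('pics/'+n+'0.npz',w=cloud(d),f=d['frame'])
    print(n, -d['R'].T@d['t'])
E
```

```text
go -18.700000000000003
t 0.0 tcp [221.  475.9 230.8] x [-0.907  0.421  0.   ] y [ 0.421  0.907 -0.001] z [-0.001 -0.001 -1.   ] F [-0.9  0.5  0.2] w 85.58162751847037 q [ 0.98  0.26 -0.05  1.26 -0.    1.42]
top [ 438.67547064  -43.50872622 1179.11947724]
side [  171.00434504 -1100.9778798    718.01485298]
```

View pics/top0.png

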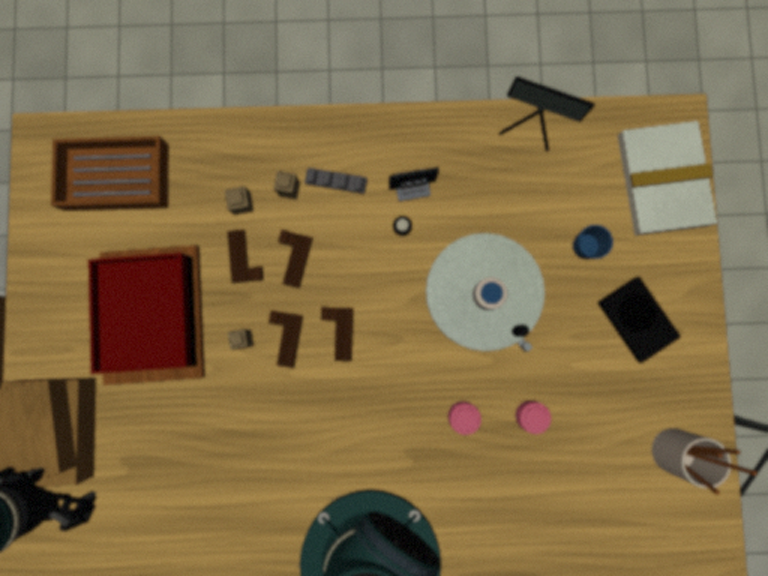

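View pics/side0.png

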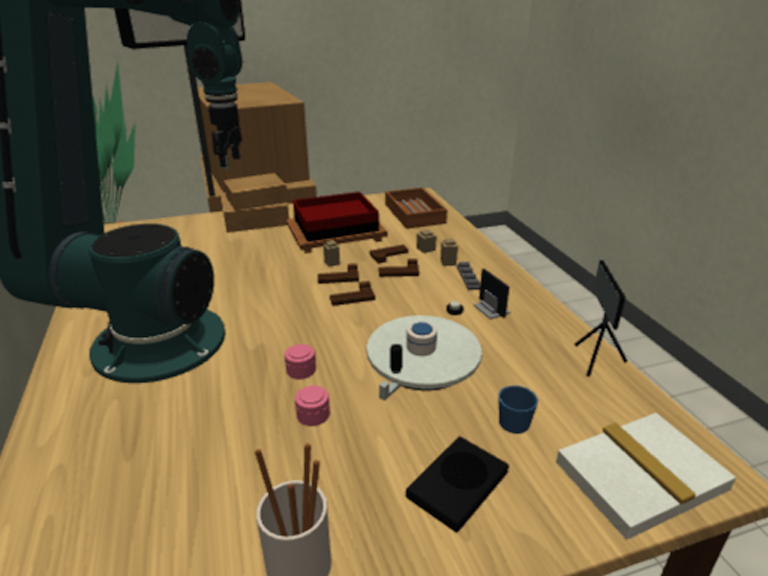

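The top view shows four dark L-squares (×1.5 pixels): (245,257), (295,258), (286,338) and (338,333). The jar with the blue button is on the disc at (490,292); the pink ones at (465,418) and (534,418) are decoys. The knob is at (520,330), the tab at (526,347), the shutter at (402,226) and the red tray at (142,312). seal0 is at (240,338).

```bash
cat > sq.py <<'E'
import numpy as np
from scipy.optimize import minimize
from scipy.ndimage import distance_transform_edt
def mask_model(p,res=1.0):
    pass
def inside(P,x,y,a):
    c,s=np.cos(a),np.sin(a); d=P-[x,y]; u=d[:,0]*c+d[:,1]*s; v=-d[:,0]*s+d[:,1]*c
    return ((abs(u)<55)&(abs(v)<18))|((u>27)&(u<55)&(v>0)&(v<48))
def fit(P):
    "P: Nx2 top points of an L; maximise IoU on a 2mm grid"
    lo=P.min(0)-20; hi=P.max(0)+20; g=np.stack(np.meshgrid(np.arange(lo[0],hi[0],2),np.arange(lo[1],hi[1],2),indexing='ij'),-1).reshape(-1,2)
    from scipy.spatial import cKDTree
    occ=cKDTree(P).query(g)[0]<1.8
    def iou(p):
        m=inside(g,*p); return -(m&occ).sum()/(m|occ).sum()
    c=P.mean(0); best=None
    for a in np.arange(0,2*np.pi,np.pi/12):
        x,y=c-np.array([[np.cos(a),-np.sin(a)],[np.sin(a),np.cos(a)]])@[9,8]
        S=[[x,y,a]]+[[x+8,y,a],[x,y+8,a],[x,y,a+.15]]
        r=minimize(iou,[x,y,a],method='Nelder-Mead',options=dict(initial_simplex=S,xatol=.1,fatol=1e-4))
        if best is None or r.fun<best.fun: best=r
    return best.x,-best.fun
E
python3 - <<'E'
from h import *; from sq import fit
z=np.load('pics/top0.npz'); w=z['w']; f=z['f'].astype(int); W=w.reshape(-1,3)
def at(u,v,r=3):
    u=int(u/1.5);v=int(v/1.5); return np.nanmedian(w[v-r:v+r+1,u-r:u+r+1].reshape(-1,3),0).round(1)
print('table z',at(200,450),at(420,420),at(600,420))
b=f.sum(-1)
# disc
m=(abs(w[...,2]-40)<8)&(b>350)&(w[...,1]<-40)&(w[...,0]>250)&(w[...,0]<650)
n,l,s,c=cv2.connectedComponentsWithStats(m.astype(np.uint8)); i=1+s[1:,4].argmax()
cn=cv2.findContours((l==i).astype(np.uint8),0,1)[0][0][:,0]; P=np.array([w[v,u] for u,v in cn])
(cx,cy),r=cv2.minEnclosingCircle(P[:,:2].astype(np.float32)); A=np.c_[2*P[:,:2],np.ones(len(P))]; q=np.linalg.lstsq(A,(P[:,:2]**2).sum(1),rcond=None)[0]
print('disc',q[:2],'r',np.sqrt(q[2]+q[:2]@q[:2]),(cx,cy,r),np.median(P[:,2]))
# jar top
rel=np.hypot(w[...,0]-q[0],w[...,1]-q[1])
m=(w[...,2]>75)&(w[...,2]<100)&(rel<90)
for lo,hi in ((76,88),(88,96)):
    k=(w[...,2]>lo)&(w[...,2]<hi)&(rel<110); n_,l_,s_,c_=cv2.connectedComponentsWithStats(k.astype(np.uint8))
    for j in range(1,n_):
        if s_[j,4]>8:
            X=w[l_==j]; print('on disc',lo,s_[j,4],X.mean(0).round(1),((X.min(0)+X.max(0))/2).round(1),np.ptp(X,0).round(0))
k=(w[...,2]>90)&(rel<125)&(rel>75); print('knob',w[k].mean(0),k.sum())
print('tab',at(526,347,1),'shut',at(402,226,1))
k=(w[...,2]>17)&(w[...,2]<30)&(np.hypot(*(w[...,:2]-at(402,226,1)[:2]).transpose(2,0,1))<15)&(b>300); print('shut',w[k].mean(0),k.sum())
# squares
m=((w[...,2]>6)&(w[...,2]<28)&(b<200)).astype(np.uint8)
n,l,s,c=cv2.connectedComponentsWithStats(m)
for i in range(1,n):
    if 150<s[i,4]<2500 :
        P=w[l==i]
        if P[:,1].min()<30: continue
        p,iou=fit(P[:,:2]); print('sq',c[i].round(),s[i,4],p.round(2),round(iou,2),'zmax',P[:,2].max().round(1))
# tray
m=((f[...,2]>2*f[...,1]+20)&(w[...,1]>200)); n,l,s,c=cv2.connectedComponentsWithStats(m.astype(np.uint8)); i=1+s[1:,4].argmax(); P=w[l==i]; P=P[abs(P[:,2]-74)<6]
print('tray',len(P),P.mean(0),P.min(0),P.max(0),cv2.minAreaRect(P[:,:2].astype(np.float32)))
print('seal0',at(240,336,2),'seal1/2',at(238,198,2),at(286,182,2))
E
```

```text
table z [224.5 339.7  -0.6] [ 2.722e+02 -1.104e+02 -2.000e-01] [ 262.5 -478.3   -1. ]
disc [ 531.41401091 -245.65006543] r 116.28982068585462 (529.5801391601562, -247.93060302734375, 119.91120910644531) 38.89441895123505
on disc 76 174 [ 522.1 -249.2   84.7] [ 523.2 -250.4   82.5] [59. 59. 11.]
on disc 88 150 [ 522.5 -250.5   90.1] [ 521.1 -251.1   91.8] [43. 49.  8.]
on disc 88 9 [ 450.  -297.4   94. ] [ 449.1 -298.1   92.4] [11.  8.  7.]
knob [ 447.98833627 -304.92469217   97.26577935] 54
tab [ 416.3 -323.7   33. ] shut [673.  -85.2  21.3]
shut [674.9082844  -85.24526747  22.07296166] 42
sq [ 95. 126.] 231 [790.66 393.73   3.13] 0.13 zmax 27.8
sq [ 66. 113.] 543 [810.98 607.4    3.14] 0.2 zmax 27.9
sq [160. 173.] 478 [619.23 257.87   3.22] 0.82 zmax 26.1
sq [197. 171.] 486 [ 6.0683e+02  1.3425e+02 -2.7000e-01] 0.86 zmax 27.3
sq [191. 224.] 493 [443.04 152.57   6.1 ] 0.86 zmax 25.2
sq [ 60. 285.] 252 [3.1944e+02 5.6782e+02 2.0000e-02] 0.17 zmax 28.0
tray 3926 [501.81606789 435.59782329  73.55242137] [395.75500307 334.91132927  68.09937425] [609.76878825 519.07025362  79.8785861 ] ((503.05322265625, 427.98046875), (209.07217407226562, 177.831298828125), 2.5541536808013916)
seal0 [452.6 240.1  64.8] seal1/2 [730.  247.5  57.3] [757.8 147.7  70.7]
```

Run:
```python
from h import *; from sq import fit
z=np.load('pics/top0.npz'); w=z['w']; f=z['f'].astype(int); b=f.sum(-1)
m=((w[...,2]>6)&(w[...,2]<28)&(b<220)).astype(np.uint8)
n,l,s,c=cv2.connectedComponentsWithStats(m)
for i in range(1,n):
    if s[i,4]>200 and 205<c[i][0]<245 and 190<c[i][1]<250: P=w[l==i]; print(c[i],s[i,4],fit(P[:,:2]))
go([523,-250,231],-0.29); go([503,430,200])
```

```text
[227.08118812 220.19207921] 505 (array([452.43406711,  41.36042581,   6.21631376]), np.float64(0.8834555827220864))
t 0.1 tcp [221.  475.9 230.9] x [-0.907  0.421  0.   ] y [ 0.421  0.907 -0.001] z [-0.001 -0.001 -1.   ] F [ 0.5 -0.5 -0.1] w 85.54495864863861 q [ 0.98  0.26 -0.05  1.26  0.    1.42]
dtool [-5.797e+02 -5.312e+02  3.000e-01]
turn about tool z 1.426
t 0.1 tcp [221.  475.9 230.9] x [-0.907  0.421  0.   ] y [ 0.421  0.907 -0.001] z [-0.001 -0.001 -1.   ] F [ 0.5 -0.5 -0.1] w 85.54495864863861 q [ 0.98  0.26 -0.05  1.26  0.    1.42]
dtool [-275.1   77.1   30.8]
```

Call:
{"method": "arm_command", "body": {"series": [{"delta_pos":[-40,-12,0],"angular":[0,0,0],"fingers":1},{"delta_pos":[0,-41,0],"angular":[0,0,0],"fingers":1},{"delta_pos":[0,-41,0],"angular":[0,0,0],"fingers":1},{"delta_pos":[0,-41,0],"angular":[0,0,0],"fingers":1},{"delta_pos":[-41,-41,0],"angular":[0,0,0],"fingers":1},{"delta_pos":[-41,-41,0],"angular":[0,0,0],"fingers":1},{"delta_pos":[-41,-41,0],"angular":[0,0,0],"fingers":1},{"delta_pos":[-41,-41,0],"angular":[0,0,0],"fingers":1},{"delta_pos":[-41,-41,0],"angular":[0,0,0],"fingers":1},{"delta_pos":[-41,-41,0],"angular":[0,0,0],"fingers":1}], "grip_force": 40}}

```text
time: 0.93
tcp_pos: [275.6, 128.4, 227.8]
orientation: [-0.658, -3.07, 0.006]
wrist_force: [0.7, 0.8, 1.1]
gripper_width: 85.4
```

Call:
{"method": "arm_command", "body": {"series": [{"delta_pos":[-41,-26,0],"angular":[0,0,0]},{"delta_pos":[-41,-26,0],"angular":[0,0,0]},{"delta_pos":[-41,-26,0],"angular":[0,0,0]},{"delta_pos":[-41,-26,0],"angular":[0,0,0]},{"delta_pos":[-41,-26,0],"angular":[0,0,0]},{"delta_pos":[-41,-26,0],"angular":[0,0,0]},{"delta_pos":[-41,-26,0],"angular":[0,0,0]},{"delta_pos":[-41,-26,0],"angular":[0,0,0]},{"delta_pos":[-41,-26,0],"angular":[0,0,0]},{"delta_pos":[0,0,0],"angular":[0,0,0.12]}]}}

```text
invalid input at $.series[0]: expected keys delta_pos, angular, fingers
```

Call:
{"method": "arm_command", "body": {"series": [{"delta_pos":[0,0,0],"angular":[0,0,0.12]},{"delta_pos":[0,0,0],"angular":[0,0,0.12]},{"delta_pos":[0,0,0],"angular":[0,0,0.12]},{"delta_pos":[0,0,0],"angular":[0,0,0.12]},{"delta_pos":[0,0,0],"angular":[0,0,0.12]},{"delta_pos":[0,0,0],"angular":[0,0,0.12]},{"delta_pos":[0,0,0],"angular":[0,0,0.12]},{"delta_pos":[0,0,0],"angular":[0,0,0.12]},{"delta_pos":[0,0,0],"angular":[0,0,0.12]},{"delta_pos":[0,0,0],"angular":[0,0,0]}]}}

```text
invalid input at $.series[0]: expected keys delta_pos, angular, fingers
```

Run:
```python
from h import *
go([523,-250,150],-0.29)
d=img('wrist'); save(d,'w1.png'); w=cloud(d)
k=(w[...,2]>80)&(w[...,2]<95); 
n,l,s,c=cv2.connectedComponentsWithStats(k.astype(np.uint8))
for j in range(1,n):
    if s[j,4]>60: X=w[l==j]; print(c[j].round(),s[j,4],((X.min(0)+X.max(0))/2).round(1),np.ptp(X,0).round(0), np.median(X,0).round(1))
```

```text
t 0.93 tcp [275.6 128.4 227.8] x [-0.912  0.41   0.001] y [ 0.41   0.912 -0.004] z [-0.003 -0.003 -1.   ] F [0.7 0.8 1.1] w 85.37961697562909 q [ 0.17 -0.12 -0.48  1.21 -0.    0.59]
dtool [-380.9 -243.4   78.2]
turn about tool z 1.438
[52. 31.] 834 [74.6  9.2 87.5] [20. 90. 15.] [79.7 24.5 87.7]
[494. 248.] 1384 [506.7 357.6  87.5] [222.  42.  15.] [456.6 342.5  87.2]
```

Call:
{"method": "arm_command", "body": {"series": [{"delta_pos":[-41,-26,0],"angular":[0,0,0],"fingers":1},{"delta_pos":[-41,-26,0],"angular":[0,0,0],"fingers":1},{"delta_pos":[-41,-26,0],"angular":[0,0,0],"fingers":1},{"delta_pos":[-41,-26,0],"angular":[0,0,0],"fingers":1},{"delta_pos":[-41,-26,0],"angular":[0,0,0],"fingers":1},{"delta_pos":[-41,-26,0],"angular":[0,0,0],"fingers":1},{"delta_pos":[-41,-26,0],"angular":[0,0,0],"fingers":1},{"delta_pos":[-41,-26,0],"angular":[0,0,0],"fingers":1},{"delta_pos":[-41,-26,0],"angular":[0,0,0],"fingers":1},{"delta_pos":[0,0,0],"angular":[0,0,0.12],"fingers":1}]}}

```text
time: 1.82
tcp_pos: [476.4, -187.9, 226.5]
orientation: [-0.847, -3.024, 0.006]
wrist_force: [-0.6, 1.0, -1.2]
gripper_width: 85.2
```

Call:
{"method": "arm_command", "body": {"series": [{"delta_pos":[0,0,0],"angular":[0,0,0.12],"fingers":1},{"delta_pos":[0,0,0],"angular":[0,0,0.12],"fingers":1},{"delta_pos":[0,0,0],"angular":[0,0,0.12],"fingers":1},{"delta_pos":[0,0,0],"angular":[0,0,0.12],"fingers":1},{"delta_pos":[0,0,0],"angular":[0,0,0.12],"fingers":1},{"delta_pos":[0,0,0],"angular":[0,0,0.12],"fingers":1},{"delta_pos":[0,0,0],"angular":[0,0,0.12],"fingers":1},{"delta_pos":[0,0,0],"angular":[0,0,0.12],"fingers":1},{"delta_pos":[0,0,0],"angular":[0,0,0.12],"fingers":1},{"delta_pos":[0,0,0],"angular":[0,0,0],"fingers":1}]}}

```text
time: 2.65
tcp_pos: [476.6, -190.2, 221.7]
orientation: [-2.332, -2.094, 0.01]
wrist_force: [-0.1, 0.5, -0.1]
gripper_width: 85.6
```

Run:
```python
from h import *
go([523,-250,150],-0.29)
d=img('wrist'); save(d,'w1.png'); w=cloud(d); np.savez('pics/w1.npz',w=w,f=d['frame'])
k=(w[...,2]>80)&(w[...,2]<95); 
n,l,s,c=cv2.connectedComponentsWithStats(k.astype(np.uint8))
for j in range(1,n):
    if s[j,4]>60: X=w[l==j]; print(c[j].round(),s[j,4],((X.min(0)+X.max(0))/2).round(1),np.ptp(X,0).round(0), np.median(X,0).round(1))
```

```text
t 2.65 tcp [ 476.6 -190.2  221.7] x [0.107 0.994 0.   ] y [ 0.994 -0.107 -0.01 ] z [-0.01   0.001 -1.   ] F [-0.1  0.5 -0.1] w 85.57470220365747 q [-0.54  0.25 -0.09  1.24 -0.    1.14]
dtool [-54.5  53.3  71.1]
turn about tool z 0.183
[303. 223.] 2257 [ 524.  -248.    85.8] [61. 61. 11.] [ 523.4 -244.4   87.7]
[243. 268.] 152 [ 450.4 -296.4   87.6] [22. 11. 15.] [ 451.9 -293.3   87.8]
```

View pics/w1.png

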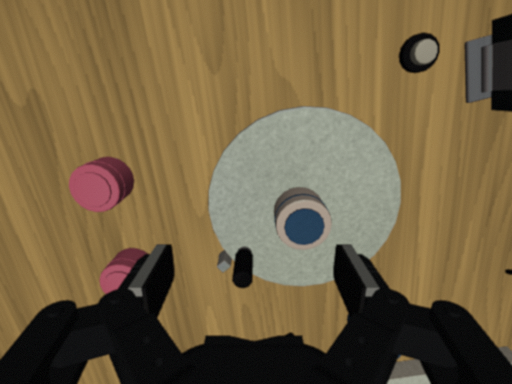

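The jar (blue lid) is at (303,223), measured at (524,-248). The knob is at (243,268) beside the tab at (224,261), and the shutter is at (425,50). Next I descend on the jar.

Call:
{"method": "arm_command", "body": {"series": [{"delta_pos":[-20,20,0],"angular":[0,0,0],"fingers":1},{"delta_pos":[-20,20,0],"angular":[0,0,0],"fingers":1},{"delta_pos":[-20,20,0],"angular":[0,0,0],"fingers":1},{"delta_pos":[0,0,15],"angular":[0,0,0],"fingers":1},{"delta_pos":[0,0,15],"angular":[0,0,0],"fingers":1},{"delta_pos":[0,0,15],"angular":[0,0,0],"fingers":1},{"delta_pos":[0,0,15],"angular":[0,0,0],"fingers":1},{"delta_pos":[0,0,15],"angular":[0,0,0],"fingers":1},{"delta_pos":[0,0,15],"angular":[0,0,0],"fingers":1},{"delta_pos":[0,0,0],"angular":[0,0,0],"fingers":1}]}}

```text
time: 3.53
tcp_pos: [532.4, -258.3, 126.0]
orientation: [-2.268, -2.162, 0.01]
wrist_force: [-1.1, -0.0, -0.1]
gripper_width: 85.5
```

```bash
python3 -c "
from h import *
go([524,-248,49])"
```

```text
t 3.53 tcp [ 532.4 -258.3  126. ] x [0.047 0.999 0.001] y [ 0.999 -0.047 -0.01 ] z [-0.01   0.002 -1.   ] F [-1.1 -0.  -0.1] w 85.48153022421027 q [-0.59  0.43 -0.08  1.07 -0.    1.03]
dtool [ 9.9 -8.1 77.1]
```

Call:
{"method": "arm_command", "body": {"series": [{"delta_pos":[5,-4,0],"angular":[0,0,0],"fingers":1},{"delta_pos":[5,-4,0],"angular":[0,0,0],"fingers":1},{"delta_pos":[0,0,13],"angular":[0,0,0],"fingers":1},{"delta_pos":[0,0,13],"angular":[0,0,0],"fingers":1},{"delta_pos":[0,0,13],"angular":[0,0,0],"fingers":1},{"delta_pos":[0,0,13],"angular":[0,0,0],"fingers":1},{"delta_pos":[0,0,13],"angular":[0,0,0],"fingers":1},{"delta_pos":[0,0,7],"angular":[0,0,0],"fingers":1},{"delta_pos":[0,0,0],"angular":[0,0,0],"fingers":1},{"delta_pos":[0,0,0],"angular":[0,0,0],"fingers":1}]}}

```text
time: 4.37
tcp_pos: [524.8, -245.3, 60.5]
orientation: [2.253, 2.188, -0.006]
wrist_force: [0.3, 0.1, -0.3]
gripper_width: 85.2
```

Call:
{"method": "arm_command", "body": {"series": [{"delta_pos":[0,0,0],"angular":[0,0,0],"fingers":0.5},{"delta_pos":[0,0,0],"angular":[0,0,0],"fingers":0.5},{"delta_pos":[0,0,0],"angular":[0,0,0],"fingers":0.5},{"delta_pos":[0,0,0],"angular":[0,0,0],"fingers":0.5},{"delta_pos":[0,0,0],"angular":[0,0,0],"fingers":0.5},{"delta_pos":[0,0,0],"angular":[0,0,0],"fingers":0.5},{"delta_pos":[0,0,0],"angular":[0,0,0],"fingers":0.5},{"delta_pos":[0,0,0],"angular":[0,0,0],"fingers":0.5},{"delta_pos":[0,0,0],"angular":[0,0,0],"fingers":0.5},{"delta_pos":[0,0,0],"angular":[0,0,0],"fingers":0.5}]}}

```text
time: 5.2
tcp_pos: [525.8, -245.8, 63.9]
orientation: [2.249, 2.187, -0.005]
wrist_force: [0.4, -0.5, -1.4]
gripper_width: 60.4
```

```bash
python3 -c "
from h import *
go([524,-248,180]);go([503,430,180])"
```

```text
t 5.2 tcp [ 525.8 -245.8   63.9] x [ 0.028  1.    -0.005] y [ 1.    -0.028  0.001] z [ 0.001 -0.005 -1.   ] F [ 0.4 -0.5 -1.4] w 60.3622735546212 q [-0.58  0.45 -0.23  0.88 -0.    1.02]
dtool [  -2.9   -1.6 -116.1]
t 5.2 tcp [ 525.8 -245.8   63.9] x [ 0.028  1.    -0.005] y [ 1.    -0.028  0.001] z [ 0.001 -0.005 -1.   ] F [ 0.4 -0.5 -1.4] w 60.3622735546212 q [-0.58  0.45 -0.23  0.88 -0.    1.02]
dtool [ 674.2  -41.8 -119.8]
```

Call:
{"method": "arm_command", "body": {"series": [{"delta_pos":[0,0,0],"angular":[0,0,0],"fingers":1},{"delta_pos":[0,0,0],"angular":[0,0,0],"fingers":1},{"delta_pos":[0,0,0],"angular":[0,0,0],"fingers":1},{"delta_pos":[0,0,0],"angular":[0,0,0],"fingers":1},{"delta_pos":[0,0,5],"angular":[0,0,0],"fingers":1},{"delta_pos":[0,0,5],"angular":[0,0,0],"fingers":1},{"delta_pos":[0,0,5],"angular":[0,0,0],"fingers":1},{"delta_pos":[0,0,0],"angular":[0,0,0],"fingers":1},{"delta_pos":[0,0,0],"angular":[0,0,0],"fingers":1},{"delta_pos":[0,0,0],"angular":[0,0,0],"fingers":1}]}}

```text
time: 6.03
tcp_pos: [525.9, -246.0, 47.1]
orientation: [2.249, 2.187, -0.005]
wrist_force: [0.3, 0.2, -0.9]
gripper_width: 85.1
```

Call:
{"method": "arm_command", "body": {"series": [{"delta_pos":[0,0,0],"angular":[0,0,0],"fingers":0.5},{"delta_pos":[0,0,0],"angular":[0,0,0],"fingers":0.5},{"delta_pos":[0,0,0],"angular":[0,0,0],"fingers":0.5},{"delta_pos":[0,0,0],"angular":[0,0,0],"fingers":0.5},{"delta_pos":[0,0,0],"angular":[0,0,0],"fingers":0.5},{"delta_pos":[0,0,0],"angular":[0,0,0],"fingers":0.5},{"delta_pos":[0,0,0],"angular":[0,0,0],"fingers":0.5},{"delta_pos":[0,0,0],"angular":[0,0,0],"fingers":0.5},{"delta_pos":[0,0,0],"angular":[0,0,0],"fingers":0.5},{"delta_pos":[0,0,0],"angular":[0,0,0],"fingers":0.5}]}}

```text
time: 6.87
tcp_pos: [525.8, -245.9, 47.4]
orientation: [2.249, 2.187, -0.005]
wrist_force: [-0.7, 0.2, -0.7]
gripper_width: 61.2
```

Call:
{"method": "arm_command", "body": {"series": [{"delta_pos":[0,0,-8],"angular":[0,0,0],"fingers":0.5},{"delta_pos":[0,0,-15],"angular":[0,0,0],"fingers":0.5},{"delta_pos":[0,0,-20],"angular":[0,0,0],"fingers":0.5},{"delta_pos":[0,0,-20],"angular":[0,0,0],"fingers":0.5},{"delta_pos":[0,0,-20],"angular":[0,0,0],"fingers":0.5},{"delta_pos":[0,0,-10],"angular":[0,0,0],"fingers":0.5},{"delta_pos":[10,0,0],"angular":[0,0,0],"fingers":0.5},{"delta_pos":[20,0,0],"angular":[0,0,0],"fingers":0.5},{"delta_pos":[30,0,0],"angular":[0,0,0],"fingers":0.5},{"delta_pos":[35,0,0],"angular":[0,0,0],"fingers":0.5}]}}

```text
time: 7.7
tcp_pos: [527.9, -150.8, 146.3]
orientation: [2.256, 2.178, -0.005]
wrist_force: [0.6, 1.2, -1.6]
gripper_width: 61.2
```

Call:
{"method": "arm_command", "body": {"series": [{"delta_pos":[38,0,0],"angular":[0,0,0],"fingers":0.5},{"delta_pos":[38,0,0],"angular":[0,0,0],"fingers":0.5},{"delta_pos":[38,0,0],"angular":[0,0,0],"fingers":0.5},{"delta_pos":[38,0,0],"angular":[0,0,0],"fingers":0.5},{"delta_pos":[38,0,0],"angular":[0,0,0],"fingers":0.5},{"delta_pos":[38,0,0],"angular":[0,0,0],"fingers":0.5},{"delta_pos":[38,0,0],"angular":[0,0,0],"fingers":0.5},{"delta_pos":[38,0,0],"angular":[0,0,0],"fingers":0.5},{"delta_pos":[38,0,0],"angular":[0,0,0],"fingers":0.5},{"delta_pos":[38,0,0],"angular":[0,0,0],"fingers":0.5}]}}

```text
time: 8.53
tcp_pos: [532.8, 252.1, 140.9]
orientation: [2.262, 2.178, -0.009]
wrist_force: [0.5, 0.2, -2.0]
gripper_width: 61.1
```

```bash
python3 -c "
from h import *
go([503,430,150])"
```

```text
t 8.53 tcp [532.8 252.1 140.9] x [ 0.037  0.999 -0.005] y [ 0.999 -0.037 -0.003] z [-0.003 -0.005 -1.   ] F [ 0.5  0.2 -2. ] w 61.14259529413926 q [ 0.31  0.42 -0.07  1.09 -0.    1.91]
dtool [176.6 -36.4 -10. ]
```

Call:
{"method": "arm_command", "body": {"series": [{"delta_pos":[35,-7,0],"angular":[0,0,0],"fingers":0.5},{"delta_pos":[35,-7,0],"angular":[0,0,0],"fingers":0.5},{"delta_pos":[35,-7,0],"angular":[0,0,0],"fingers":0.5},{"delta_pos":[30,-7,0],"angular":[0,0,0],"fingers":0.5},{"delta_pos":[20,-5,0],"angular":[0,0,0],"fingers":0.5},{"delta_pos":[8,-2,0],"angular":[0,0,0],"fingers":0.5},{"delta_pos":[0,0,10],"angular":[0,0,0],"fingers":0.5},{"delta_pos":[0,0,10],"angular":[0,0,0],"fingers":0.5},{"delta_pos":[0,0,10],"angular":[0,0,0],"fingers":0.5},{"delta_pos":[0,0,5],"angular":[0,0,0],"fingers":0.5}]}}

```text
time: 9.37
tcp_pos: [492.6, 432.2, 97.3]
orientation: [-2.253, -2.188, 0.016]
wrist_force: [-0.1, -1.1, -2.2]
gripper_width: 61.4
```

```bash
python3 -c "
from h import *
go([503,430,82])
d=img('side'); save(d,'s1.png',(150,90,330,250),3)"
```

```text
t 9.37 tcp [492.6 432.2  97.3] x [ 0.029  1.    -0.007] y [ 1.    -0.029 -0.008] z [-0.008 -0.006 -1.   ] F [-0.1 -1.1 -2.2] w 61.35218283794184 q [ 0.6   0.55  0.06  1.08 -0.    2.2 ]
dtool [-1.8 10.6 15.3]
```

View pics/s1.png

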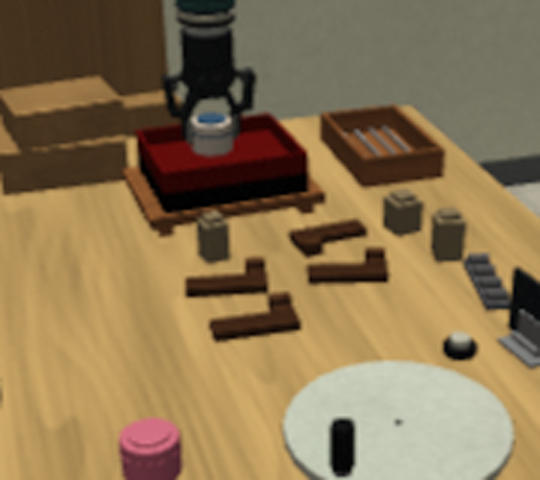

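The jar at (210,130) is held upright over the middle of the red tray. The disc is clear, and the spindle dot shows at (398,423). I lower the jar, then release.

Call:
{"method": "arm_command", "body": {"series": [{"delta_pos":[0,3,4],"angular":[0,0,0],"fingers":0.5},{"delta_pos":[0,3,4],"angular":[0,0,0],"fingers":0.5},{"delta_pos":[0,0,3],"angular":[0,0,0],"fingers":0.5},{"delta_pos":[0,0,3],"angular":[0,0,0],"fingers":0.5},{"delta_pos":[0,0,1],"angular":[0,0,0],"fingers":0.5},{"delta_pos":[0,0,0],"angular":[0,0,0],"fingers":0.5},{"delta_pos":[0,0,0],"angular":[0,0,0],"fingers":0.5},{"delta_pos":[0,0,0],"angular":[0,0,0],"fingers":0.5},{"delta_pos":[0,0,0],"angular":[0,0,0],"fingers":0.5},{"delta_pos":[0,0,0],"angular":[0,0,0],"fingers":0.5}]}}

```text
time: 10.25
tcp_pos: [500.7, 428.5, 81.9]
orientation: [-2.257, -2.183, 0.015]
wrist_force: [0.3, -0.5, -1.0]
gripper_width: 61.1
```

Call:
{"method": "arm_command", "body": {"series": [{"delta_pos":[0,0,1],"angular":[0,0,0],"fingers":0.5},{"delta_pos":[0,0,0],"angular":[0,0,0],"fingers":1},{"delta_pos":[0,0,0],"angular":[0,0,0],"fingers":1},{"delta_pos":[0,0,0],"angular":[0,0,0],"fingers":1},{"delta_pos":[0,0,0],"angular":[0,0,0],"fingers":1},{"delta_pos":[0,0,-15],"angular":[0,0,0],"fingers":1},{"delta_pos":[0,0,-25],"angular":[0,0,0],"fingers":1},{"delta_pos":[0,0,-35],"angular":[0,0,0],"fingers":1},{"delta_pos":[0,0,-35],"angular":[0,0,0],"fingers":1},{"delta_pos":[0,0,-30],"angular":[0,0,0],"fingers":1}]}}

```text
time: 11.08
tcp_pos: [499.2, 427.5, 219.3]
orientation: [-2.256, -2.181, 0.032]
wrist_force: [1.0, 0.1, -0.4]
gripper_width: 85.3
```

Call:
{"method": "arm_command", "body": {"series": [{"delta_pos":[0,0,0],"angular":[0,0,-0.12],"fingers":1},{"delta_pos":[0,0,0],"angular":[0,0,-0.12],"fingers":1},{"delta_pos":[0,0,0],"angular":[0,0,-0.12],"fingers":1},{"delta_pos":[0,0,0],"angular":[0,0,-0.12],"fingers":1},{"delta_pos":[0,0,0],"angular":[0,0,-0.12],"fingers":1},{"delta_pos":[0,0,0],"angular":[0,0,-0.12],"fingers":1},{"delta_pos":[0,0,0],"angular":[0,0,-0.12],"fingers":1},{"delta_pos":[0,0,0],"angular":[0,0,-0.12],"fingers":1},{"delta_pos":[0,0,0],"angular":[0,0,-0.12],"fingers":1},{"delta_pos":[0,0,0],"angular":[0,0,-0.12],"fingers":1}]}}

```text
time: 11.92
tcp_pos: [501.8, 429.3, 228.5]
orientation: [-0.562, -3.086, 0.009]
wrist_force: [-0.0, 0.4, 1.3]
gripper_width: 85.2
```

```bash
python3 -c "
from h import *
go([430,50,160],1.504)
d=img('top'); w=cloud(d); k=(w[...,2]>112)&(w[...,2]<130)&(abs(w[...,0]-500)<70)&(abs(w[...,1]-430)<70); print('jar',w[k].mean(0),k.sum())"
```

```text
t 11.92 tcp [501.8 429.3 228.5] x [-0.936  0.353  0.004] y [ 0.353  0.936 -0.006] z [-0.006 -0.005 -1.   ] F [-0.   0.4  1.3] w 85.17032798923832 q [ 0.58  0.51  0.34  1.41 -0.    0.95]
dtool [ -66.9 -379.8   70.7]
turn about tool z -0.294
jar [499.07980899 417.15360711 120.84598731] 340
```

Call:
{"method": "arm_command", "body": {"series": [{"delta_pos":[0,0,0],"angular":[0,0,-0.12],"fingers":1},{"delta_pos":[0,-10,0],"angular":[0,0,-0.12],"fingers":1},{"delta_pos":[2,-41,6],"angular":[0,0,0],"fingers":1},{"delta_pos":[2,-41,6],"angular":[0,0,0],"fingers":1},{"delta_pos":[2,-41,6],"angular":[0,0,0],"fingers":1},{"delta_pos":[2,-41,6],"angular":[0,0,0],"fingers":1},{"delta_pos":[2,-41,6],"angular":[0,0,0],"fingers":1},{"delta_pos":[2,-41,6],"angular":[0,0,0],"fingers":1},{"delta_pos":[2,-41,6],"angular":[0,0,0],"fingers":1},{"delta_pos":[2,-41,6],"angular":[0,0,0],"fingers":1}]}}

```text
time: 12.8
tcp_pos: [440.9, 97.5, 179.4]
orientation: [-0.207, -3.133, 0.004]
wrist_force: [1.2, -1.6, -0.2]
gripper_width: 85.5
```

Call:
{"method": "arm_command", "body": {"series": [{"delta_pos":[0,-20,0],"angular":[0,0,0],"fingers":0.8},{"delta_pos":[0,0,0],"angular":[0,0,0],"fingers":0.8},{"delta_pos":[0,0,0],"angular":[0,0,0],"fingers":0.8},{"delta_pos":[0,0,0],"angular":[0,0,0],"fingers":0.8},{"delta_pos":[0,0,0],"angular":[0,0,0],"fingers":0.8},{"delta_pos":[0,0,0],"angular":[0,0,0],"fingers":0.8},{"delta_pos":[0,0,0],"angular":[0,0,0],"fingers":0.8},{"delta_pos":[0,0,0],"angular":[0,0,0],"fingers":0.8},{"delta_pos":[0,0,0],"angular":[0,0,0],"fingers":0.8},{"delta_pos":[0,0,0],"angular":[0,0,0],"fingers":0.8}]}}

```text
time: 13.63
tcp_pos: [436.9, 74.8, 179.3]
orientation: [-0.232, -3.131, 0.005]
wrist_force: [0.6, -0.9, 0.3]
gripper_width: 68.4
```

```bash
cat >> sq.py <<'E'
def find(d,w,zlo=6,zhi=28,bmax=200):
    "dark L-shapes on the table in a picture"
    import cv2
    b=d['frame'].astype(int).sum(-1); m=((w[...,2]>zlo)&(w[...,2]<zhi)&(b<bmax)).astype(np.uint8)
    n,l,s,c=cv2.connectedComponentsWithStats(m); out=[]
    for i in range(1,n):
        if s[i,4]<300: continue
        P=w[l==i]
        if np.ptp(P[:,:2],0).max()>160: continue
        P=P[np.random.default_rng(0).permutation(len(P))[:6000]]
        p,q=fit(P[:,:2])
        if q>.7: out.append(p); print('sq pix',c[i].round(),'pose',p.round(2),'iou',round(q,2),'z',np.median(P[:,2]).round(1))
    return out
E
python3 -c "
from h import *; from sq import find
go([452,41,60],1.504)
d=img('wrist'); w=cloud(d); save(d,'w2.png'); find(d,w)
d=img('top'); w=cloud(d); print('top');find(d,w); k=(w[...,2]>112)&(w[...,2]<130)&(abs(w[...,0]-500)<70)&(abs(w[...,1]-430)<70); print('jar',w[k].mean(0),k.sum())"
```

```text
t 13.63 tcp [436.9  74.8 179.3] x [-0.989  0.148  0.001] y [ 0.148  0.989 -0.003] z [-0.002 -0.003 -1.   ] F [ 0.6 -0.9  0.3] w 68.36894533352657 q [-0.01  0.15 -0.34  1.08 -0.    0.14]
dtool [-20.1 -30.8 119.3]
turn about tool z -0.081
sq pix [329. 169.] pose [ 4.4280e+02  1.5527e+02 -2.0000e-01] iou 0.95 z 12.3
sq pix [234. 189.] pose [ 4.5196e+02  4.4910e+01 -6.0000e-02] iou 0.96 z 12.3
sq pix [404. 267.] pose [619.91 260.57   3.23] iou 0.75 z 12.3
top
sq pix [160. 173.] pose [619.55 258.09   3.23] iou 0.81 z 12.9
sq pix [197. 171.] pose [ 6.0604e+02  1.3405e+02 -2.6000e-01] iou 0.82 z 12.7
jar [498.23429266 420.38738027 121.22429363] 390
```

View pics/w2.png

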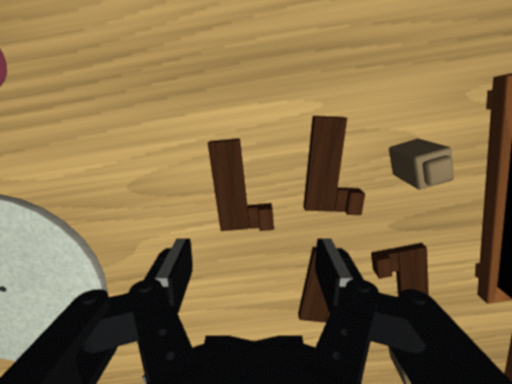

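The wrist view shows square D at (234,189) and C at (329,169). The ends of B at (315,285) and A at (405,265) show by the fingers, and seal0 is at (420,162). I pick D first.

Call:
{"method": "arm_command", "body": {"series": [{"delta_pos":[0,0,0],"angular":[0,0,-0.085],"fingers":0.8},{"delta_pos":[-8,-14,0],"angular":[0,0,0],"fingers":0.8},{"delta_pos":[-8,-14,0],"angular":[0,0,0],"fingers":0.8},{"delta_pos":[0,0,25],"angular":[0,0,0],"fingers":0.8},{"delta_pos":[0,0,25],"angular":[0,0,0],"fingers":0.8},{"delta_pos":[0,0,25],"angular":[0,0,0],"fingers":0.8},{"delta_pos":[0,0,25],"angular":[0,0,0],"fingers":0.8},{"delta_pos":[0,0,20],"angular":[0,0,0],"fingers":0.8},{"delta_pos":[0,0,10],"angular":[0,0,0],"fingers":0.8},{"delta_pos":[0,0,0],"angular":[0,0,0],"fingers":0.8}]}}

```text
time: 14.57
tcp_pos: [453.4, 43.7, 45.4]
orientation: [0.093, 3.137, -0.006]
wrist_force: [-0.3, -0.5, -0.0]
gripper_width: 68.7
```

```bash
python3 -c "
from h import *; from sq import find
go([452,45,2],1.51)"
```

```text
t 14.57 tcp [453.4  43.7  45.4] x [-0.998  0.059 -0.003] y [ 0.059  0.998 -0.003] z [ 0.003 -0.004 -1.   ] F [-0.3 -0.5 -0. ] w 68.66391860998453 q [-0.08  0.29 -0.57  0.71 -0.   -0.02]
dtool [ 1.6  1.4 43.4]
turn about tool z 0.002
```

Call:
{"method": "arm_command", "body": {"series": [{"delta_pos":[1,1,12],"angular":[0,0,0],"fingers":0.8},{"delta_pos":[0,0,12],"angular":[0,0,0],"fingers":0.8},{"delta_pos":[0,0,10],"angular":[0,0,0],"fingers":0.8},{"delta_pos":[0,0,5],"angular":[0,0,0],"fingers":0.8},{"delta_pos":[0,0,2],"angular":[0,0,0],"fingers":0.8},{"delta_pos":[0,0,0],"angular":[0,0,0],"fingers":0.8},{"delta_pos":[0,0,0],"angular":[0,0,0],"fingers":0.8},{"delta_pos":[0,0,0],"angular":[0,0,0],"fingers":0.8},{"delta_pos":[0,0,0],"angular":[0,0,0],"fingers":0.8},{"delta_pos":[0,0,0],"angular":[0,0,0],"fingers":0.8}]}}

```text
time: 15.4
tcp_pos: [455.6, 44.4, 7.7]
orientation: [0.093, 3.132, -0.006]
wrist_force: [0.6, 0.2, 0.9]
gripper_width: 68.5
```

Call:
{"method": "arm_command", "body": {"series": [{"delta_pos":[0,0,0],"angular":[0,0,0],"fingers":0.2},{"delta_pos":[0,0,0],"angular":[0,0,0],"fingers":0.2},{"delta_pos":[0,0,0],"angular":[0,0,0],"fingers":0.2},{"delta_pos":[0,0,0],"angular":[0,0,0],"fingers":0.2},{"delta_pos":[0,0,0],"angular":[0,0,0],"fingers":0.2},{"delta_pos":[0,0,0],"angular":[0,0,0],"fingers":0.2},{"delta_pos":[0,0,0],"angular":[0,0,0],"fingers":0.2},{"delta_pos":[0,0,0],"angular":[0,0,0],"fingers":0.2},{"delta_pos":[0,0,0],"angular":[0,0,0],"fingers":0.2},{"delta_pos":[0,0,0],"angular":[0,0,0],"fingers":0.2}]}}

```text
time: 16.23
tcp_pos: [455.9, 44.3, 8.5]
orientation: [0.093, 3.131, -0.006]
wrist_force: [0.3, -0.4, 1.4]
gripper_width: 33.9
```

```bash
python3 -c "
from h import *; from sq import find
go([530,-247,150],0.594)"
```

```text
t 16.23 tcp [455.9  44.3   8.5] x [-0.998  0.059 -0.01 ] y [ 0.059  0.998 -0.004] z [ 0.01  -0.004 -1.   ] F [ 0.3 -0.4  1.4] w 33.8663819495327 q [-0.08  0.34 -0.62  0.6  -0.   -0.02]
dtool [ -92.7 -287.  -139.5]
turn about tool z 0.917
```

Call:
{"method": "arm_command", "body": {"series": [{"delta_pos":[0,0,0],"angular":[0,0,0],"fingers":0.7},{"delta_pos":[0,0,0],"angular":[0,0,0],"fingers":0.7},{"delta_pos":[0,0,0],"angular":[0,0,0],"fingers":0.7},{"delta_pos":[3,0,5],"angular":[0,0.007,0],"fingers":0.7},{"delta_pos":[0,0,2],"angular":[0,0,0],"fingers":0.7},{"delta_pos":[0,0,0],"angular":[0,0,0],"fingers":0.2},{"delta_pos":[0,0,0],"angular":[0,0,0],"fingers":0.2},{"delta_pos":[0,0,0],"angular":[0,0,0],"fingers":0.2},{"delta_pos":[0,0,0],"angular":[0,0,0],"fingers":0.2},{"delta_pos":[0,0,0],"angular":[0,0,0],"fingers":0.2}]}}

```text
time: 17.07
tcp_pos: [452.5, 44.5, 0.7]
orientation: [0.093, 3.139, -0.006]
wrist_force: [-0.5, -0.5, -0.7]
gripper_width: 34.6
```

```bash
python3 -c "
from h import *; from sq import find
go([530,-247,150],0.594)"
```

```text
t 17.07 tcp [452.5  44.5   0.7] x [-0.998  0.059 -0.002] y [ 0.059  0.998 -0.004] z [ 0.002 -0.004 -1.   ] F [-0.5 -0.5 -0.7] w 34.64700954885012 q [-0.08  0.35 -0.63  0.58 -0.   -0.02]
dtool [ -94.9 -287.  -148. ]
turn about tool z 0.917
```

Call:
{"method": "arm_command", "body": {"series": [{"delta_pos":[0,0,-10],"angular":[0,0,0],"fingers":0.2},{"delta_pos":[0,0,-25],"angular":[0,0,0],"fingers":0.2},{"delta_pos":[0,0,-30],"angular":[0,0,0],"fingers":0.2},{"delta_pos":[0,0,-30],"angular":[0,0,0],"fingers":0.2},{"delta_pos":[0,0,-20],"angular":[0,0,0],"fingers":0.2},{"delta_pos":[-6,-18,-10],"angular":[0,0,0],"fingers":0.2},{"delta_pos":[-11,-33,0],"angular":[0,0,0],"fingers":0.2},{"delta_pos":[-13,-39,0],"angular":[0,0,0],"fingers":0.2},{"delta_pos":[-13,-39,0],"angular":[0,0,0],"fingers":0.2},{"delta_pos":[-13,-39,0],"angular":[0,0,0],"fingers":0.2}]}}

```text
time: 17.9
tcp_pos: [496.6, -125.5, 132.9]
orientation: [-0.077, -3.14, 0.005]
wrist_force: [2.2, 0.5, -0.1]
gripper_width: 34.8
```

```bash
python3 -c "
from h import *; from sq import find
go([530,-247,130],0.594)"
```

```text
t 17.9 tcp [ 496.6 -125.5  132.9] x [-0.999  0.049  0.   ] y [ 0.049  0.999 -0.003] z [-0.    -0.003 -1.   ] F [ 2.2  0.5 -0.1] w 34.80526071216865 q [-0.41  0.29 -0.28  0.99 -0.   -0.36]
dtool [ -39.3 -119.7    3.2]
turn about tool z 0.928
```

Call:
{"method": "arm_command", "body": {"series": [{"delta_pos":[-12,-36,0],"angular":[0,0,0],"fingers":0.2},{"delta_pos":[-8,-26,0],"angular":[0,0,0],"fingers":0.2},{"delta_pos":[-6,-18,0],"angular":[0,0,0],"fingers":0.2},{"delta_pos":[-4,-12,0],"angular":[0,0,0.05],"fingers":0.2},{"delta_pos":[0,0,0],"angular":[0,0,0.12],"fingers":0.2},{"delta_pos":[0,0,0],"angular":[0,0,0.12],"fingers":0.2},{"delta_pos":[0,0,0],"angular":[0,0,0.12],"fingers":0.2},{"delta_pos":[0,0,0],"angular":[0,0,0.12],"fingers":0.2},{"delta_pos":[0,0,0],"angular":[0,0,0.12],"fingers":0.2},{"delta_pos":[0,0,0],"angular":[0,0,0.12],"fingers":0.2}]}}

```text
time: 18.73
tcp_pos: [523.1, -234.3, 130.3]
orientation: [-1.299, -2.86, 0.006]
wrist_force: [0.5, -0.5, -1.1]
gripper_width: 34.8
```

```bash
python3 -c "
from h import *; from sq import find
go([530,-247,60],0.594)
d=img('wrist'); w=cloud(d); save(d,'w3.png'); np.savez('pics/w3.npz',w=w,f=d['frame'])
b=d['frame'].astype(int).sum(-1)
m=(abs(w[...,2]-40)<5)&(b>330)&(np.hypot(w[...,0]-530,w[...,1]+247)<135)
n,l,s,c=cv2.connectedComponentsWithStats(m.astype(np.uint8)); i=1+s[1:,4].argmax(); P=w[l==i]; print(s[i],c[i],P.min(0),P.max(0))
"
```

```text
t 18.73 tcp [ 523.1 -234.3  130.3] x [-0.658  0.753 -0.001] y [ 0.753  0.658 -0.004] z [-0.002 -0.003 -1.   ] F [ 0.5 -0.5 -1.1] w 34.82383610998468 q [-0.56  0.39 -0.13  1.04 -0.    0.29]
dtool [-14.1  -2.9  70.3]
turn about tool z 0.124
[  118    64   268   220 35791] [254.00371602 163.62440278] [ 411.62969433 -363.41672821   35.35239767] [ 649.83744682 -125.88276892   42.05805566]
```

View pics/w3.png

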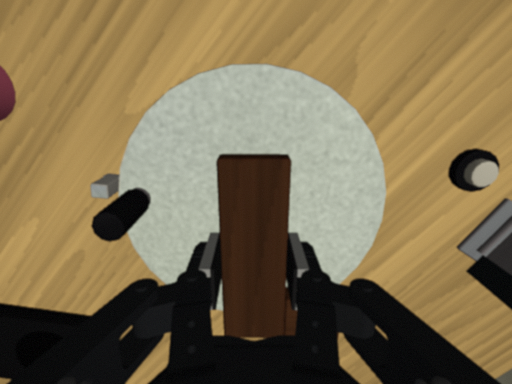

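The wrist view shows square D held at (255,245) with its long axis square to the knob line. The knob is at (122,213), the tab at (105,187) and the shutter at (483,173). The disc centre comes out at about (530.5,-246).

Call:
{"method": "arm_command", "body": {"series": [{"delta_pos":[0,0,0],"angular":[0,0,0.115],"fingers":0.2},{"delta_pos":[-7,0,0],"angular":[0,0,0],"fingers":0.2},{"delta_pos":[-7,0,0],"angular":[0,0,0],"fingers":0.2},{"delta_pos":[0,0,15],"angular":[0,0,0],"fingers":0.2},{"delta_pos":[0,0,15],"angular":[0,0,0],"fingers":0.2},{"delta_pos":[0,0,15],"angular":[0,0,0],"fingers":0.2},{"delta_pos":[0,0,15],"angular":[0,0,0],"fingers":0.2},{"delta_pos":[0,0,10],"angular":[0,0,0],"fingers":0.2},{"delta_pos":[0,0,5],"angular":[0,0,0],"fingers":0.2},{"delta_pos":[0,0,0],"angular":[0,0,0],"fingers":0.2}]}}

```text
time: 19.62
tcp_pos: [534.7, -251.3, 51.7]
orientation: [1.404, 2.808, -0.007]
wrist_force: [-0.1, 0.6, -0.9]
gripper_width: 34.8
```

```bash
python3 -c "
from h import *; from sq import find
go([530.5,-246,41],0.594)"
```

```text
t 19.62 tcp [ 534.7 -251.3   51.7] x [-0.6    0.8   -0.004] y [ 0.8    0.6   -0.003] z [-0.    -0.005 -1.   ] F [-0.1  0.6 -0.9] w 34.83890711155465 q [-0.58  0.48 -0.22  0.87 -0.    0.35]
dtool [ 6.8 -0.1 10.7]
turn about tool z 0.049
```

Call:
{"method": "arm_command", "body": {"series": [{"delta_pos":[3,0,0],"angular":[0,0,0.04],"fingers":0.2},{"delta_pos":[3,0,0],"angular":[0,0,0],"fingers":0.2},{"delta_pos":[0,0,4],"angular":[0,0,0],"fingers":0.2},{"delta_pos":[0,0,4],"angular":[0,0,0],"fingers":0.2},{"delta_pos":[0,0,2],"angular":[0,0,0],"fingers":0.2},{"delta_pos":[0,0,0],"angular":[0,0,0],"fingers":0.2},{"delta_pos":[0,0,0],"angular":[0,0,0],"fingers":0.2},{"delta_pos":[0,0,0],"angular":[0,0,0],"fingers":0.2},{"delta_pos":[0,0,0],"angular":[0,0,0],"fingers":0.2},{"delta_pos":[0,0,0],"angular":[0,0,0],"fingers":0.2}]}}

```text
time: 20.45
tcp_pos: [532.9, -248.2, 42.8]
orientation: [1.441, 2.786, -0.007]
wrist_force: [-0.1, 0.5, -1.7]
gripper_width: 34.6
```

```bash
python3 -c "
from h import *; from sq import find
go([530.5,-246,41],0.594)"
```

```text
t 20.45 tcp [ 532.9 -248.2   42.8] x [-0.578  0.816 -0.007] y [ 0.816  0.578 -0.002] z [ 0.002 -0.007 -1.   ] F [-0.1  0.5 -1.7] w 34.55688861963094 q [-0.57  0.48 -0.24  0.84 -0.    0.38]
dtool [ 3.2 -0.7  1.8]
turn about tool z 0.022
```

Call:
{"method": "arm_command", "body": {"series": [{"delta_pos":[2,0,2],"angular":[0,0,0.01],"fingers":0.2},{"delta_pos":[0,0,0],"angular":[0,0,0],"fingers":0.2},{"delta_pos":[0,0,0],"angular":[0,0,0],"fingers":0.7},{"delta_pos":[0,0,0],"angular":[0,0,0],"fingers":0.7},{"delta_pos":[0,0,0],"angular":[0,0,0],"fingers":0.7},{"delta_pos":[0,0,-10],"angular":[0,0,0],"fingers":0.8},{"delta_pos":[0,0,-25],"angular":[0,0,0],"fingers":0.8},{"delta_pos":[0,0,-40],"angular":[0,0,0],"fingers":0.8},{"delta_pos":[0,0,-40],"angular":[0,0,0],"fingers":0.8},{"delta_pos":[0,0,-10],"angular":[0,0,0],"fingers":0.8}]}}

```text
time: 21.28
tcp_pos: [529.2, -244.2, 170.3]
orientation: [-1.458, -2.781, 0.007]
wrist_force: [0.3, 0.3, 0.9]
gripper_width: 68.3
```

Call:
{"method": "arm_command", "body": {"series": [{"delta_pos":[15,0,0],"angular":[0,0,-0.1],"fingers":0.8},{"delta_pos":[30,0,0],"angular":[0,0,-0.12],"fingers":0.8},{"delta_pos":[35,0,0],"angular":[0,0,-0.12],"fingers":0.8},{"delta_pos":[30,20,0],"angular":[0,0,-0.12],"fingers":0.8},{"delta_pos":[20,30,0],"angular":[0,0,-0.12],"fingers":0.8},{"delta_pos":[0,41,0],"angular":[0,0,-0.12],"fingers":0.8},{"delta_pos":[0,41,0],"angular":[0,0,-0.12],"fingers":0.8},{"delta_pos":[-10,41,0],"angular":[0,0,-0.12],"fingers":0.8},{"delta_pos":[-20,41,0],"angular":[0,0,0],"fingers":0.8},{"delta_pos":[-20,41,0],"angular":[0,0,0],"fingers":0.8}]}}

```text
time: 22.12
tcp_pos: [530.4, 78.0, 181.4]
orientation: [-0.018, 3.129, -0.018]
wrist_force: [1.9, -1.3, 0.5]
gripper_width: 68.0
```

```bash
python3 -c "
from h import *; from sq import find
go([600,230,160],1.66)
d=img('top'); w=cloud(d);b=d['frame'].astype(int).sum(-1)
from sq import fit
m=(w[...,2]>47)&(w[...,2]<70)&(b<230)&(np.hypot(w[...,0]-530,w[...,1]+247)<82); P=w[m]; print('on disc',fit(P[:,:2]),np.median(P[:,2]))
"
```

```text
t 22.12 tcp [530.4  78.  181.4] x [-1.    -0.012 -0.012] y [-0.012  1.    -0.012] z [ 0.012 -0.011 -1.   ] F [ 1.9 -1.3  0.5] w 68.02304077724898 q [ 0.    0.29 -0.14  1.12 -0.01 -0.01]
dtool [-71.1 151.4  20.5]
turn about tool z -0.078
on disc (array([ 531.1694746 , -246.59245552,    5.30002197]), np.float64(0.7905405405405406)) 52.562252855104255
```

Call:
{"method": "arm_command", "body": {"series": [{"delta_pos":[-20,35,0],"angular":[0,0,-0.07],"fingers":0.8},{"delta_pos":[-25,37,0],"angular":[0,0,0],"fingers":0.8},{"delta_pos":[-25,37,0],"angular":[0,0,0],"fingers":0.8},{"delta_pos":[-20,30,0],"angular":[0,0,0],"fingers":0.8},{"delta_pos":[-6,15,0],"angular":[0,0,0],"fingers":0.8},{"delta_pos":[0,0,10],"angular":[0,0,0],"fingers":0.8},{"delta_pos":[0,0,25],"angular":[0,0,0],"fingers":0.8},{"delta_pos":[0,0,25],"angular":[0,0,0],"fingers":0.8},{"delta_pos":[0,0,25],"angular":[0,0,0],"fingers":0.8},{"delta_pos":[0,0,10],"angular":[0,0,0],"fingers":0.8}]}}

```text
time: 23.0
tcp_pos: [616.5, 243.8, 89.9]
orientation: [-0.15, 3.116, -0.013]
wrist_force: [-0.3, -0.5, -1.1]
gripper_width: 68.4
```

```bash
python3 -c "
from h import *; from sq import find
go([620,261,1],1.66)
d=img('wrist'); w=cloud(d); find(d,w)
"
```

```text
t 23.0 tcp [616.5 243.8  89.9] x [-0.995 -0.096 -0.022] y [-0.096  0.995 -0.009] z [ 0.023 -0.007 -1.   ] F [-0.3 -0.5 -1.1] w 68.42910725372303 q [ 0.26  0.55  0.03  1.03 -0.01  0.16]
dtool [-3.2 17.6 88.8]
turn about tool z 0.007
sq pix [131. 178.] pose [ 6.0758e+02  1.3882e+02 -2.8000e-01] iou 0.94 z 12.3
sq pix [264. 187.] pose [620.37 261.13   3.22] iou 0.96 z 12.4
```

Call:
{"method": "arm_command", "body": {"series": [{"delta_pos":[-1,8,0],"angular":[-0.005,0.02,0],"fingers":0.8},{"delta_pos":[0,8,0],"angular":[0,0,0],"fingers":0.8},{"delta_pos":[0,2,15],"angular":[0,0,0],"fingers":0.8},{"delta_pos":[0,0,20],"angular":[0,0,0],"fingers":0.8},{"delta_pos":[0,0,20],"angular":[0,0,0],"fingers":0.8},{"delta_pos":[0,0,10],"angular":[0,0,0],"fingers":0.8},{"delta_pos":[0,0,5],"angular":[0,0,0],"fingers":0.8},{"delta_pos":[0,0,0],"angular":[0,0,0],"fingers":0.8},{"delta_pos":[0,0,0],"angular":[0,0,0],"fingers":0.8},{"delta_pos":[0,0,0],"angular":[0,0,0],"fingers":0.8}]}}

```text
time: 23.88
tcp_pos: [617.0, 260.2, 24.8]
orientation: [-0.146, 3.128, -0.006]
wrist_force: [0.3, -0.4, 0.5]
gripper_width: 68.3
```

```bash
python3 -c "
from h import *; from sq import find
go([620,261,1],1.65)
"
```

```text
t 23.88 tcp [617.  260.2  24.8] x [-0.996 -0.093 -0.01 ] y [-0.093  0.996 -0.004] z [ 0.01  -0.003 -1.   ] F [ 0.3 -0.4  0.5] w 68.26700869696664 q [ 0.28  0.62 -0.03  0.91 -0.01  0.19]
dtool [-2.8  0.6 23.8]
turn about tool z 0.014
```

Call:
{"method": "arm_command", "body": {"series": [{"delta_pos":[-3,0,9],"angular":[0,0.008,0.014],"fingers":0.8},{"delta_pos":[0,0,8],"angular":[0,0,0],"fingers":0.8},{"delta_pos":[0,0,5],"angular":[0,0,0],"fingers":0.8},{"delta_pos":[0,0,2],"angular":[0,0,0],"fingers":0.8},{"delta_pos":[0,0,0],"angular":[0,0,0],"fingers":0.8},{"delta_pos":[0,0,0],"angular":[0,0,0],"fingers":0.8},{"delta_pos":[0,0,0],"angular":[0,0,0],"fingers":0.8},{"delta_pos":[0,0,0],"angular":[0,0,0],"fingers":0.8},{"delta_pos":[0,0,0],"angular":[0,0,0],"fingers":0.8},{"delta_pos":[0,0,0],"angular":[0,0,0],"fingers":0.8}]}}

```text
time: 24.72
tcp_pos: [621.9, 260.7, 0.7]
orientation: [-0.122, 3.135, -0.005]
wrist_force: [0.2, 0.0, 0.5]
gripper_width: 68.5
```

```bash
python3 -c "
from h import *; from sq import find
go([620,261,1],1.65)
"
```

```text
t 24.72 tcp [621.9 260.7   0.7] x [-0.997 -0.078 -0.004] y [-0.078  0.997 -0.003] z [ 0.004 -0.003 -1.   ] F [0.2 0.  0.5] w 68.5051495335514 q [ 0.28  0.65 -0.04  0.87 -0.    0.2 ]
dtool [ 1.8  0.4 -0.3]
turn about tool z -0.001
```

Call:
{"method": "arm_command", "body": {"series": [{"delta_pos":[0,0,0],"angular":[0,0,0],"fingers":0.2},{"delta_pos":[0,0,0],"angular":[0,0,0],"fingers":0.2},{"delta_pos":[0,0,0],"angular":[0,0,0],"fingers":0.2},{"delta_pos":[0,0,0],"angular":[0,0,0],"fingers":0.2},{"delta_pos":[0,0,0],"angular":[0,0,0],"fingers":0.2},{"delta_pos":[0,0,0],"angular":[0,0,0],"fingers":0.2},{"delta_pos":[0,0,-10],"angular":[0,0,0],"fingers":0.2},{"delta_pos":[0,0,-25],"angular":[0,0,0],"fingers":0.2},{"delta_pos":[0,0,-35],"angular":[0,0,0],"fingers":0.2},{"delta_pos":[0,0,-35],"angular":[0,0,0],"fingers":0.2}]}}

```text
time: 25.55
tcp_pos: [617.3, 259.9, 103.8]
orientation: [0.122, -3.132, 0.01]
wrist_force: [-0.1, 0.1, -1.1]
gripper_width: 35.0
```

```bash
python3 -c "
from h import *; from sq import find
go([530.5,-246,130],.594)
"
```

```text
t 25.55 tcp [617.3 259.9 103.8] x [-0.997 -0.078  0.008] y [-0.078  0.997 -0.006] z [-0.007 -0.006 -1.   ] F [-0.1  0.1 -1.1] w 34.97645550192471 q [ 0.28  0.57  0.11  1.12 -0.    0.2 ]
dtool [ 126.  -497.8  -22.3]
turn about tool z 1.055
```

Call:
{"method": "arm_command", "body": {"series": [{"delta_pos":[4,-15,-12],"angular":[0,0,0],"fingers":0.2},{"delta_pos":[8,-30,-5],"angular":[0,0,0],"fingers":0.2},{"delta_pos":[10,-40,0],"angular":[0,0,0],"fingers":0.2},{"delta_pos":[10,-40,0],"angular":[0,0,0],"fingers":0.2},{"delta_pos":[10,-40,0],"angular":[0,0,0],"fingers":0.2},{"delta_pos":[10,-40,0],"angular":[0,0,0],"fingers":0.2},{"delta_pos":[10,-40,0],"angular":[0,0,0],"fingers":0.2},{"delta_pos":[10,-40,0],"angular":[0,0,0],"fingers":0.2},{"delta_pos":[10,-40,0],"angular":[0,0,0],"fingers":0.2},{"delta_pos":[10,-40,0],"angular":[0,0,0],"fingers":0.2}]}}

```text
time: 26.38
tcp_pos: [556.0, -111.8, 136.6]
orientation: [-0.139, 3.128, -0.006]
wrist_force: [0.8, -0.8, -0.2]
gripper_width: 35.2
```

```bash
python3 -c "
from h import *; from sq import find
go([530.5,-246,130],.594)
"
```

```text
t 26.38 tcp [ 556.  -111.8  136.6] x [-0.996 -0.088 -0.01 ] y [-0.088  0.996 -0.004] z [ 0.011 -0.003 -1.   ] F [ 0.8 -0.8 -0.2] w 35.173699409823286 q [-0.34  0.37 -0.15  1.04  0.   -0.43]
dtool [  37.3 -131.4    6.8]
turn about tool z 1.065
```

Call:
{"method": "arm_command", "body": {"series": [{"delta_pos":[11,-38,0],"angular":[0,0.008,0],"fingers":0.2},{"delta_pos":[8,-32,0],"angular":[0,0,0],"fingers":0.2},{"delta_pos":[6,-22,0],"angular":[0,0,0],"fingers":0.2},{"delta_pos":[4,-15,0],"angular":[0,0,0.05],"fingers":0.2},{"delta_pos":[0,0,0],"angular":[0,0,0.12],"fingers":0.2},{"delta_pos":[0,0,0],"angular":[0,0,0.12],"fingers":0.2},{"delta_pos":[0,0,0],"angular":[0,0,0.12],"fingers":0.2},{"delta_pos":[0,0,0],"angular":[0,0,0.12],"fingers":0.2},{"delta_pos":[0,0,0],"angular":[0,0,0.12],"fingers":0.2},{"delta_pos":[0,0,0],"angular":[0,0,0.12],"fingers":0.2}]}}

```text
time: 27.22
tcp_pos: [528.5, -238.2, 141.4]
orientation: [1.098, 2.936, -0.009]
wrist_force: [-0.7, -0.6, -0.7]
gripper_width: 34.5
```

```bash
python3 -c "
from h import *; from sq import find
go([530.5,-246,54],.594)
"
```

```text
t 27.22 tcp [ 528.5 -238.2  141.4] x [-0.754  0.656 -0.008] y [ 0.656  0.754 -0.003] z [ 0.004 -0.008 -1.   ] F [-0.7 -0.6 -0.7] w 34.48776174383213 q [-0.56  0.39 -0.1   1.07 -0.    0.15]
dtool [-5.9 -4.3 87.5]
turn about tool z 0.261
```

Call:
{"method": "arm_command", "body": {"series": [{"delta_pos":[0,0,0],"angular":[0,0,0.12],"fingers":0.2},{"delta_pos":[0,0,0],"angular":[0,0,0.1],"fingers":0.2},{"delta_pos":[-5,-1,0],"angular":[0,0,0],"fingers":0.2},{"delta_pos":[-5,-1,12],"angular":[0,0,0],"fingers":0.2},{"delta_pos":[0,0,15],"angular":[0,0,0],"fingers":0.2},{"delta_pos":[0,0,15],"angular":[0,0,0],"fingers":0.2},{"delta_pos":[0,0,15],"angular":[0,0,0],"fingers":0.2},{"delta_pos":[0,0,10],"angular":[0,0,0],"fingers":0.2},{"delta_pos":[0,0,5],"angular":[0,0,0],"fingers":0.2},{"delta_pos":[0,0,0],"angular":[0,0,0],"fingers":0.2}]}}

```text
time: 28.05
tcp_pos: [531.9, -252.5, 65.1]
orientation: [1.404, 2.8, -0.009]
wrist_force: [-0.5, -0.3, 0.4]
gripper_width: 34.8
```

```bash
python3 -c "
from h import *; from sq import find
go([531.8,-247.7,54],.594)
"
```

```text
t 28.05 tcp [ 531.9 -252.5   65.1] x [-0.598  0.801 -0.011] y [ 0.801  0.598 -0.001] z [ 0.006 -0.009 -1.   ] F [-0.5 -0.3  0.4] w 34.79096426600276 q [-0.58  0.46 -0.21  0.89 -0.    0.35]
dtool [ 4.1  2.8 11. ]
turn about tool z 0.047
```

Call:
{"method": "arm_command", "body": {"series": [{"delta_pos":[2,1,0],"angular":[0,0.011,0.04],"fingers":0.2},{"delta_pos":[2,2,0],"angular":[0,0,0],"fingers":0.2},{"delta_pos":[0,0,4],"angular":[0,0,0],"fingers":0.2},{"delta_pos":[0,0,4],"angular":[0,0,0],"fingers":0.2},{"delta_pos":[0,0,2],"angular":[0,0,0],"fingers":0.2},{"delta_pos":[0,0,1],"angular":[0,0,0],"fingers":0.2},{"delta_pos":[0,0,0],"angular":[0,0,0],"fingers":0.2},{"delta_pos":[0,0,0],"angular":[0,0,0],"fingers":0.2},{"delta_pos":[0,0,0],"angular":[0,0,0],"fingers":0.2},{"delta_pos":[0,0,0],"angular":[0,0,0],"fingers":0.2}]}}

```text
time: 28.88
tcp_pos: [532.8, -248.6, 54.6]
orientation: [1.448, 2.785, -0.002]
wrist_force: [0.8, -0.2, -0.6]
gripper_width: 35.1
```

```bash
python3 -c "
from h import *; from sq import find
go([531.8,-247.7,54],.594)
"
```

```text
t 28.88 tcp [ 532.8 -248.6   54.6] x [-0.574  0.819 -0.003] y [ 0.819  0.574 -0.   ] z [ 0.002 -0.003 -1.   ] F [ 0.8 -0.2 -0.6] w 35.11797558622725 q [-0.57  0.47 -0.22  0.87 -0.    0.38]
dtool [ 1.3 -0.3  0.6]
turn about tool z 0.018
```

Call:
{"method": "arm_command", "body": {"series": [{"delta_pos":[1,0,1],"angular":[0,0,0.01],"fingers":0.2},{"delta_pos":[0,0,0],"angular":[0,0,0],"fingers":0.2},{"delta_pos":[0,0,0],"angular":[0,0,0],"fingers":0.7},{"delta_pos":[0,0,0],"angular":[0,0,0],"fingers":0.7},{"delta_pos":[0,0,0],"angular":[0,0,0],"fingers":0.7},{"delta_pos":[0,0,-10],"angular":[0,0,0],"fingers":0.8},{"delta_pos":[0,0,-25],"angular":[0,0,0],"fingers":0.8},{"delta_pos":[0,0,-40],"angular":[0,0,0],"fingers":0.8},{"delta_pos":[0,0,-30],"angular":[0,0,0],"fingers":0.8},{"delta_pos":[0,0,-10],"angular":[0,0,0],"fingers":0.8}]}}

```text
time: 29.72
tcp_pos: [530.2, -246.5, 173.0]
orientation: [-1.464, -2.777, 0.003]
wrist_force: [0.9, 0.2, -0.2]
gripper_width: 68.4
```

Call:
{"method": "arm_command", "body": {"series": [{"delta_pos":[18,7,0],"angular":[0,0,-0.1],"fingers":0.8},{"delta_pos":[35,14,0],"angular":[0,0,-0.12],"fingers":0.8},{"delta_pos":[34,17,0],"angular":[0,0,-0.12],"fingers":0.8},{"delta_pos":[33,20,0],"angular":[0,0,-0.12],"fingers":0.8},{"delta_pos":[29,24,0],"angular":[0,0,-0.12],"fingers":0.8},{"delta_pos":[26,28,0],"angular":[0,0,-0.12],"fingers":0.8},{"delta_pos":[24,31,0],"angular":[0,0,-0.08],"fingers":0.8},{"delta_pos":[20,33,0],"angular":[0,0,0],"fingers":0.8},{"delta_pos":[18,34,0],"angular":[0,0,0],"fingers":0.8},{"delta_pos":[16,34,0],"angular":[0,0,0],"fingers":0.8}]}}

```text
time: 30.55
tcp_pos: [401.3, 99.4, 180.9]
orientation: [0.251, 3.12, -0.009]
wrist_force: [1.6, -0.3, 0.3]
gripper_width: 68.3
```

```bash
python3 -c "
from h import *; from sq import find,fit
go([442.8,155.3,90],1.37)
d=img('top'); w=cloud(d);b=d['frame'].astype(int).sum(-1)
m=(w[...,2]>60)&(w[...,2]<80)&(b<230)&(np.hypot(w[...,0]-530,w[...,1]+247)<82); P=w[m]; print('on disc',fit(P[:,:2]),np.median(P[:,2]))
save(d,'t2.png',(240,130,390,260),4)
"
```

```text
t 30.55 tcp [401.3  99.4 180.9] x [-0.987  0.16  -0.011] y [ 0.16   0.987 -0.005] z [ 0.011 -0.006 -1.   ] F [ 1.6 -0.3  0.3] w 68.27599325344563 q [ 0.05  0.09 -0.41  1.06 -0.01  0.21]
dtool [-31.   62.2  91. ]
turn about tool z 0.041
on disc (array([ 531.99548514, -248.14159255,    2.16709678]), np.float64(0.8007968127490039)) 65.55560608700199
```

View pics/t2.png

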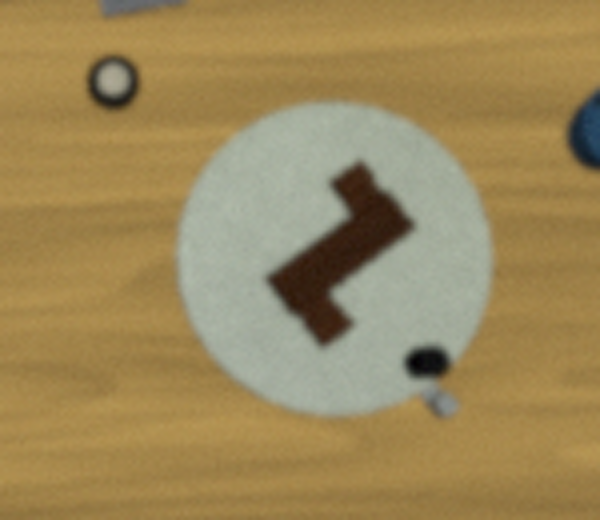

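The two squares are piled in opposite directions, centred at (340,255). The knob at (428,361) is still at the tab (442,403). Next is C.

Call:
{"method": "arm_command", "body": {"series": [{"delta_pos":[-12,15,0],"angular":[0,0.011,0.04],"fingers":0.8},{"delta_pos":[-12,15,0],"angular":[0,0,0],"fingers":0.8},{"delta_pos":[-10,12,0],"angular":[0,0,0],"fingers":0.8},{"delta_pos":[-4,0,10],"angular":[0,0,0],"fingers":0.8},{"delta_pos":[0,0,20],"angular":[0,0,0],"fingers":0.8},{"delta_pos":[0,0,25],"angular":[0,0,0],"fingers":0.8},{"delta_pos":[0,0,25],"angular":[0,0,0],"fingers":0.8},{"delta_pos":[0,0,25],"angular":[0,0,0],"fingers":0.8},{"delta_pos":[0,0,10],"angular":[0,0,0],"fingers":0.8},{"delta_pos":[0,0,0],"angular":[0,0,0],"fingers":0.8}]}}

```text
time: 31.43
tcp_pos: [442.3, 142.9, 65.1]
orientation: [0.294, 3.124, -0.002]
wrist_force: [-0.9, -0.1, 0.2]
gripper_width: 68.4
```

```bash
python3 -c "
from h import *; from sq import find,fit
go([442.8,155.3,1],1.37)
d=img('wrist'); w=cloud(d); find(d,w)
"
```

```text
t 31.43 tcp [442.3 142.9  65.1] x [-0.982  0.187 -0.004] y [ 0.187  0.982 -0.001] z [ 0.004 -0.002 -1.   ] F [-0.9 -0.1  0.2] w 68.44309125461872 q [ 0.14  0.28 -0.51  0.77 -0.    0.33]
dtool [ 2.1 12.3 64.1]
turn about tool z 0.013
sq pix [273. 207.] pose [ 4.4271e+02  1.5583e+02 -2.0000e-01] iou 0.91 z 12.3
```

Call:
{"method": "arm_command", "body": {"series": [{"delta_pos":[1,6,0],"angular":[0,0,0.01],"fingers":0.8},{"delta_pos":[1,6,0],"angular":[0,0,0],"fingers":0.8},{"delta_pos":[0,0,15],"angular":[0,0,0],"fingers":0.8},{"delta_pos":[0,0,15],"angular":[0,0,0],"fingers":0.8},{"delta_pos":[0,0,10],"angular":[0,0,0],"fingers":0.8},{"delta_pos":[0,0,6],"angular":[0,0,0],"fingers":0.8},{"delta_pos":[0,0,2],"angular":[0,0,0],"fingers":0.8},{"delta_pos":[0,0,0],"angular":[0,0,0],"fingers":0.8},{"delta_pos":[0,0,0],"angular":[0,0,0],"fingers":0.8},{"delta_pos":[0,0,0],"angular":[0,0,0],"fingers":0.8}]}}

```text
time: 32.32
tcp_pos: [448.4, 158.8, 24.1]
orientation: [0.311, 3.109, 0.004]
wrist_force: [-0.8, 0.7, 0.7]
gripper_width: 68.2
```

```bash
python3 -c "
from h import *
go([442.8,155.3,1],1.37)
"
```

```text
t 32.32 tcp [448.4 158.8  24.1] x [-0.98   0.198 -0.017] y [0.198 0.98  0.004] z [ 0.017  0.001 -1.   ] F [-0.8  0.7  0.7] w 68.24692137255022 q [ 0.17  0.34 -0.57  0.65 -0.    0.37]
dtool [ 5.2 -4.6 23. ]
turn about tool z 0.002
```

Call:
{"method": "arm_command", "body": {"series": [{"delta_pos":[3,-2,8],"angular":[0,0.015,0],"fingers":0.8},{"delta_pos":[3,-2,8],"angular":[0,0,0],"fingers":0.8},{"delta_pos":[0,0,5],"angular":[0,0,0],"fingers":0.8},{"delta_pos":[0,0,1],"angular":[0,0,0],"fingers":0.8},{"delta_pos":[0,0,0],"angular":[0,0,0],"fingers":0.8},{"delta_pos":[0,0,0],"angular":[0,0,0],"fingers":0.8},{"delta_pos":[0,0,0],"angular":[0,0,0],"fingers":0.8},{"delta_pos":[0,0,0],"angular":[0,0,0],"fingers":0.8},{"delta_pos":[0,0,0],"angular":[0,0,0],"fingers":0.8},{"delta_pos":[0,0,0],"angular":[0,0,0],"fingers":0.8}]}}

```text
time: 33.15
tcp_pos: [443.2, 156.2, 2.2]
orientation: [0.313, 3.123, 0.009]
wrist_force: [-0.8, 0.0, -0.7]
gripper_width: 68.1
```

```bash
python3 -c "
from h import *
go([442.8,155.3,1],1.37)
"
```

```text
t 33.15 tcp [443.2 156.2   2.2] x [-0.98   0.198 -0.002] y [0.198 0.98  0.006] z [ 0.003  0.005 -1.   ] F [-0.8  0.  -0.7] w 68.14002385674613 q [ 0.16  0.37 -0.6   0.6   0.    0.36]
dtool [ 0.2 -0.9  1.2]
turn about tool z 0.001
```

Call:
{"method": "arm_command", "body": {"series": [{"delta_pos":[0,-1,1],"angular":[0.005,0,0],"fingers":0.2},{"delta_pos":[0,0,0],"angular":[0,0,0],"fingers":0.2},{"delta_pos":[0,0,0],"angular":[0,0,0],"fingers":0.2},{"delta_pos":[0,0,0],"angular":[0,0,0],"fingers":0.2},{"delta_pos":[0,0,0],"angular":[0,0,0],"fingers":0.2},{"delta_pos":[0,0,0],"angular":[0,0,0],"fingers":0.2},{"delta_pos":[0,0,-10],"angular":[0,0,0],"fingers":0.2},{"delta_pos":[0,0,-25],"angular":[0,0,0],"fingers":0.2},{"delta_pos":[0,0,-35],"angular":[0,0,0],"fingers":0.2},{"delta_pos":[0,0,-35],"angular":[0,0,0],"fingers":0.2}]}}

```text
time: 33.98
tcp_pos: [438.5, 154.4, 104.0]
orientation: [-0.312, -3.116, 0.005]
wrist_force: [1.0, 0.5, -0.5]
gripper_width: 34.7
```

```bash
python3 -c "
from h import *; from sq import find
go([531.5,-247,150],.594)
"
```

```text
t 33.98 tcp [438.5 154.4 104. ] x [-0.98   0.198  0.009] y [ 0.198  0.98  -0.004] z [-0.01  -0.002 -1.   ] F [ 1.   0.5 -0.5] w 34.71330503474659 q [ 0.16  0.25 -0.43  0.9  -0.    0.36]
dtool [-170.2 -375.2  -46.1]
turn about tool z 0.777
```

Call:
{"method": "arm_command", "body": {"series": [{"delta_pos":[-7,-15,-25],"angular":[0,0,0],"fingers":0.2},{"delta_pos":[-13,-29,-15],"angular":[0,0,0],"fingers":0.2},{"delta_pos":[-17,-37,0],"angular":[0,0,0],"fingers":0.2},{"delta_pos":[-17,-37,0],"angular":[0,0,0],"fingers":0.2},{"delta_pos":[-17,-37,0],"angular":[0,0,0],"fingers":0.2},{"delta_pos":[-17,-37,0],"angular":[0,0,0],"fingers":0.2},{"delta_pos":[-17,-37,0],"angular":[0,0,0],"fingers":0.2},{"delta_pos":[-17,-37,0],"angular":[0,0,0],"fingers":0.2},{"delta_pos":[-17,-37,0],"angular":[0,0,0],"fingers":0.2},{"delta_pos":[-13,-28,0],"angular":[0,0,0],"fingers":0.2}]}}

```text
time: 34.82
tcp_pos: [526.3, -206.9, 154.7]
orientation: [0.297, 3.124, -0.002]
wrist_force: [0.5, -0.2, -0.9]
gripper_width: 34.7
```

```bash
python3 -c "
from h import *; from sq import find
go([531.5,-247,150],.594)
"
```

```text
t 34.82 tcp [ 526.3 -206.9  154.7] x [-0.982  0.188 -0.003] y [ 0.188  0.982 -0.001] z [ 0.003 -0.002 -1.   ] F [ 0.5 -0.2 -0.9] w 34.700232496188754 q [-0.52  0.36 -0.11  1.09  0.   -0.33]
dtool [-12.6 -38.4   4.8]
turn about tool z 0.787
```

Call:
{"method": "arm_command", "body": {"series": [{"delta_pos":[-5,-13,0],"angular":[0,0,0.08],"fingers":0.2},{"delta_pos":[0,0,0],"angular":[0,0,0.12],"fingers":0.2},{"delta_pos":[0,0,0],"angular":[0,0,0.12],"fingers":0.2},{"delta_pos":[0,0,0],"angular":[0,0,0.12],"fingers":0.2},{"delta_pos":[0,0,0],"angular":[0,0,0.12],"fingers":0.2},{"delta_pos":[0,0,0],"angular":[0,0,0.12],"fingers":0.2},{"delta_pos":[0,0,0],"angular":[0,0,0.05],"fingers":0.2},{"delta_pos":[0,0,0],"angular":[0,0,0],"fingers":0.2},{"delta_pos":[0,0,0],"angular":[0,0,0],"fingers":0.2},{"delta_pos":[0,0,0],"angular":[0,0,0],"fingers":0.2}]}}

```text
time: 35.65
tcp_pos: [528.6, -230.4, 151.2]
orientation: [-1.442, -2.791, 0.001]
wrist_force: [0.2, -0.1, -0.3]
gripper_width: 34.9
```

```bash
python3 -c "
from h import *; from sq import find
go([531.5,-247,68],.594)
"
```

```text
t 35.65 tcp [ 528.6 -230.4  151.2] x [-0.578  0.816 -0.   ] y [ 0.816  0.578 -0.001] z [-0.001 -0.001 -1.   ] F [ 0.2 -0.1 -0.3] w 34.91079981924242 q [-0.55  0.39 -0.09  1.1  -0.    0.4 ]
dtool [-15.2  -7.2  83.2]
turn about tool z 0.023
```

Call:
{"method": "arm_command", "body": {"series": [{"delta_pos":[-7,-3,0],"angular":[0,0,0.02],"fingers":0.2},{"delta_pos":[-7,-4,0],"angular":[0,0,0],"fingers":0.2},{"delta_pos":[0,0,12],"angular":[0,0,0],"fingers":0.2},{"delta_pos":[0,0,15],"angular":[0,0,0],"fingers":0.2},{"delta_pos":[0,0,15],"angular":[0,0,0],"fingers":0.2},{"delta_pos":[0,0,15],"angular":[0,0,0],"fingers":0.2},{"delta_pos":[0,0,10],"angular":[0,0,0],"fingers":0.2},{"delta_pos":[0,0,5],"angular":[0,0,0],"fingers":0.2},{"delta_pos":[0,0,0],"angular":[0,0,0],"fingers":0.2},{"delta_pos":[0,0,0],"angular":[0,0,0],"fingers":0.2}]}}

```text
time: 36.48
tcp_pos: [532.6, -253.5, 76.9]
orientation: [1.463, 2.777, -0.003]
wrist_force: [-0.3, -0.5, -0.8]
gripper_width: 35.0
```

```bash
python3 -c "
from h import *; from sq import find
go([531.5,-247,67],.594)
"
```

```text
t 36.48 tcp [ 532.6 -253.5   76.9] x [-0.565  0.825 -0.004] y [ 0.825  0.565 -0.   ] z [ 0.002 -0.003 -1.   ] F [-0.3 -0.5 -0.8] w 34.994401795281355 q [-0.58  0.46 -0.18  0.93 -0.    0.39]
dtool [6.  2.8 9.8]
turn about tool z 0.007
```

Call:
{"method": "arm_command", "body": {"series": [{"delta_pos":[3,1,0],"angular":[0,0,0],"fingers":0.2},{"delta_pos":[3,2,0],"angular":[0,0,0],"fingers":0.2},{"delta_pos":[0,0,4],"angular":[0,0,0],"fingers":0.2},{"delta_pos":[0,0,3],"angular":[0,0,0],"fingers":0.2},{"delta_pos":[0,0,2],"angular":[0,0,0],"fingers":0.2},{"delta_pos":[0,0,1],"angular":[0,0,0],"fingers":0.2},{"delta_pos":[0,0,0],"angular":[0,0,0],"fingers":0.2},{"delta_pos":[0,0,0],"angular":[0,0,0],"fingers":0.2},{"delta_pos":[0,0,0],"angular":[0,0,0],"fingers":0.2},{"delta_pos":[0,0,0],"angular":[0,0,0],"fingers":0.2}]}}

```text
time: 37.32
tcp_pos: [532.9, -247.2, 68.4]
orientation: [1.46, 2.774, -0.004]
wrist_force: [-0.7, -0.0, -0.4]
gripper_width: 34.7
```

```bash
python3 -c "
from h import *; from sq import find
go([531.5,-247,67],.594)
"
```

```text
t 37.32 tcp [ 532.9 -247.2   68.4] x [-0.566  0.824 -0.007] y [0.824 0.566 0.001] z [ 0.005 -0.005 -1.   ] F [-0.7 -0.  -0.4] w 34.704544530610235 q [-0.57  0.46 -0.21  0.9  -0.    0.4 ]
dtool [ 0.9 -1.   1.4]
turn about tool z 0.008
```

Call:
{"method": "arm_command", "body": {"series": [{"delta_pos":[0,0,2],"angular":[0,0.006,0],"fingers":0.2},{"delta_pos":[0,0,0],"angular":[0,0,0],"fingers":0.2},{"delta_pos":[0,0,0],"angular":[0,0,0],"fingers":0.7},{"delta_pos":[0,0,0],"angular":[0,0,0],"fingers":0.7},{"delta_pos":[0,0,0],"angular":[0,0,0],"fingers":0.7},{"delta_pos":[0,0,-10],"angular":[0,0,0],"fingers":0.8},{"delta_pos":[0,0,-25],"angular":[0,0,0],"fingers":0.8},{"delta_pos":[0,0,-40],"angular":[0,0,0],"fingers":0.8},{"delta_pos":[0,0,-30],"angular":[0,0,0],"fingers":0.8},{"delta_pos":[0,0,-10],"angular":[0,0,0],"fingers":0.8}]}}

```text
time: 38.15
tcp_pos: [530.8, -246.2, 186.6]
orientation: [-1.462, -2.776, -0.002]
wrist_force: [-0.1, -0.4, -0.4]
gripper_width: 68.5
```

Call:
{"method": "arm_command", "body": {"series": [{"delta_pos":[15,15,0],"angular":[0,0,-0.1],"fingers":0.8},{"delta_pos":[27,27,0],"angular":[0,0,-0.12],"fingers":0.8},{"delta_pos":[25,29,0],"angular":[0,0,-0.12],"fingers":0.8},{"delta_pos":[21,32,0],"angular":[0,0,-0.12],"fingers":0.8},{"delta_pos":[17,34,0],"angular":[0,0,-0.12],"fingers":0.8},{"delta_pos":[12,36,0],"angular":[0,0,-0.08],"fingers":0.8},{"delta_pos":[7,38,0],"angular":[0,0,0],"fingers":0.8},{"delta_pos":[3,38,0],"angular":[0,0,0],"fingers":0.8},{"delta_pos":[3,38,0],"angular":[0,0,0],"fingers":0.8},{"delta_pos":[3,38,0],"angular":[0,0,0],"fingers":0.8}]}}

```text
time: 38.98
tcp_pos: [572.9, 123.0, 198.9]
orientation: [0.447, 3.1, -0.002]
wrist_force: [1.3, -0.7, 0.2]
gripper_width: 68.4
```

```bash
python3 -c "
from h import *; from sq import find,fit
go([607.6,138.8,90],1.29)
d=img('top'); w=cloud(d);b=d['frame'].astype(int).sum(-1)
m=(w[...,2]>73)&(w[...,2]<95)&(b<230)&(np.hypot(w[...,0]-530,w[...,1]+247)<82); P=w[m]; print('on disc',fit(P[:,:2]),np.median(P[:,2]))
"
```

```text
t 38.98 tcp [572.9 123.  198.9] x [-0.959  0.282 -0.01 ] y [0.282 0.959 0.   ] z [ 0.009 -0.003 -1.   ] F [ 1.3 -0.7  0.2] w 68.38224690474941 q [ 0.07  0.37  0.03  1.22 -0.    0.36]
dtool [-27.8  25.  109.1]
turn about tool z -0.005
on disc (array([ 531.49953172, -247.48129705,   -0.94165913]), np.float64(0.8106180665610143)) 78.67447507891589
```

Call:
{"method": "arm_command", "body": {"series": [{"delta_pos":[-10,2,0],"angular":[0,0.009,0],"fingers":0.8},{"delta_pos":[-10,0,0],"angular":[0,0,0],"fingers":0.8},{"delta_pos":[-8,0,0],"angular":[0,0,0],"fingers":0.8},{"delta_pos":[0,0,20],"angular":[0,0,0],"fingers":0.8},{"delta_pos":[0,0,25],"angular":[0,0,0],"fingers":0.8},{"delta_pos":[0,0,25],"angular":[0,0,0],"fingers":0.8},{"delta_pos":[0,0,25],"angular":[0,0,0],"fingers":0.8},{"delta_pos":[0,0,15],"angular":[0,0,0],"fingers":0.8},{"delta_pos":[0,0,10],"angular":[0,0,0],"fingers":0.8},{"delta_pos":[0,0,0],"angular":[0,0,0],"fingers":0.8}]}}

```text
time: 39.87
tcp_pos: [604.7, 125.9, 79.8]
orientation: [0.434, 3.106, 0.006]
wrist_force: [-1.2, -0.5, 0.4]
gripper_width: 68.3
```

```bash
python3 -c "
from h import *; from sq import find,fit
go([607.6,138.8,1],1.29)
d=img('wrist'); w=cloud(d); find(d,w)
"
```

```text
t 39.87 tcp [604.7 125.9  79.8] x [-0.962  0.274 -0.005] y [0.274 0.962 0.004] z [ 0.006  0.003 -1.   ] F [-1.2 -0.5  0.4] w 68.25694590570019 q [ 0.07  0.49 -0.11  0.96  0.    0.35]
dtool [ 1.2 12.9 78.8]
turn about tool z 0.003
sq pix [272. 203.] pose [ 6.0730e+02  1.3733e+02 -2.8000e-01] iou 0.92 z 12.3
```

Call:
{"method": "arm_command", "body": {"series": [{"delta_pos":[1,6,0],"angular":[0,0.004,0],"fingers":0.8},{"delta_pos":[0,6,0],"angular":[0,0,0],"fingers":0.8},{"delta_pos":[0,0,15],"angular":[0,0,0],"fingers":0.8},{"delta_pos":[0,0,17],"angular":[0,0,0],"fingers":0.8},{"delta_pos":[0,0,15],"angular":[0,0,0],"fingers":0.8},{"delta_pos":[0,0,8],"angular":[0,0,0],"fingers":0.8},{"delta_pos":[0,0,3],"angular":[0,0,0],"fingers":0.8},{"delta_pos":[0,0,0],"angular":[0,0,0],"fingers":0.8},{"delta_pos":[0,0,0],"angular":[0,0,0],"fingers":0.8},{"delta_pos":[0,0,0],"angular":[0,0,0],"fingers":0.8}]}}

```text
time: 40.75
tcp_pos: [614.9, 141.8, 31.0]
orientation: [0.432, 3.095, 0.013]
wrist_force: [-0.6, -0.4, -0.1]
gripper_width: 68.6
```

```bash
python3 -c "
from h import *
go([607.4,138,1],1.29)
"
```

```text
t 40.75 tcp [614.9 141.8  31. ] x [-0.962  0.274 -0.015] y [0.274 0.962 0.01 ] z [ 0.017  0.006 -1.   ] F [-0.6 -0.4 -0.1] w 68.61888813079361 q [ 0.1   0.55 -0.15  0.85  0.    0.37]
dtool [ 6.6 -6.  29.9]
turn about tool z 0.003
```

Call:
{"method": "arm_command", "body": {"series": [{"delta_pos":[3,-3,8],"angular":[0.01,0.015,0],"fingers":0.8},{"delta_pos":[3,-3,9],"angular":[0,0,0],"fingers":0.8},{"delta_pos":[0,0,7],"angular":[0,0,0],"fingers":0.8},{"delta_pos":[0,0,3],"angular":[0,0,0],"fingers":0.8},{"delta_pos":[0,0,1],"angular":[0,0,0],"fingers":0.8},{"delta_pos":[0,0,0],"angular":[0,0,0],"fingers":0.8},{"delta_pos":[0,0,0],"angular":[0,0,0],"fingers":0.8},{"delta_pos":[0,0,0],"angular":[0,0,0],"fingers":0.8},{"delta_pos":[0,0,0],"angular":[0,0,0],"fingers":0.8},{"delta_pos":[0,0,0],"angular":[0,0,0],"fingers":0.8}]}}

```text
time: 41.58
tcp_pos: [609.1, 137.5, 3.6]
orientation: [0.435, 3.111, -0.001]
wrist_force: [0.3, -0.0, -0.3]
gripper_width: 68.6
```

```bash
python3 -c "
from h import *
go([607.4,138,1],1.29)
"
```

```text
t 41.58 tcp [609.1 137.5   3.6] x [-0.962  0.274 -0.001] y [ 0.274  0.962 -0.   ] z [ 0.001 -0.    -1.   ] F [ 0.3 -0.  -0.3] w 68.55954221004042 q [ 0.09  0.58 -0.19  0.81 -0.    0.37]
dtool [1.8 0.  2.6]
turn about tool z 0.003
```

Call:
{"method": "arm_command", "body": {"series": [{"delta_pos":[1,0,3],"angular":[0,0,0],"fingers":0.8},{"delta_pos":[0,0,0],"angular":[0,0,0],"fingers":0.2},{"delta_pos":[0,0,0],"angular":[0,0,0],"fingers":0.2},{"delta_pos":[0,0,0],"angular":[0,0,0],"fingers":0.2},{"delta_pos":[0,0,0],"angular":[0,0,0],"fingers":0.2},{"delta_pos":[0,0,0],"angular":[0,0,0],"fingers":0.2},{"delta_pos":[0,0,0],"angular":[0,0,0],"fingers":0.2},{"delta_pos":[0,0,-12],"angular":[0,0,0],"fingers":0.2},{"delta_pos":[0,0,-25],"angular":[0,0,0],"fingers":0.2},{"delta_pos":[0,0,-35],"angular":[0,0,0],"fingers":0.2}]}}

```text
time: 42.42
tcp_pos: [604.1, 137.4, 68.1]
orientation: [-0.434, -3.101, 0.005]
wrist_force: [0.1, 0.3, -1.2]
gripper_width: 35.1
```

Call:
{"method": "arm_command", "body": {"series": [{"delta_pos":[0,0,-35],"angular":[0,0,0],"fingers":0.2},{"delta_pos":[0,0,-35],"angular":[0,0,0],"fingers":0.2},{"delta_pos":[0,0,0],"angular":[0,0,-0.08],"fingers":0.2},{"delta_pos":[0,0,0],"angular":[0,0,-0.12],"fingers":0.2},{"delta_pos":[0,0,0],"angular":[0,0,-0.12],"fingers":0.2},{"delta_pos":[0,0,0],"angular":[0,0,-0.12],"fingers":0.2},{"delta_pos":[0,0,0],"angular":[0,0,-0.12],"fingers":0.2},{"delta_pos":[0,0,0],"angular":[0,0,-0.12],"fingers":0.2},{"delta_pos":[0,0,0],"angular":[0,0,-0.12],"fingers":0.2},{"delta_pos":[0,0,0],"angular":[0,0,-0.12],"fingers":0.2}]}}

```text
time: 43.25
tcp_pos: [606.8, 137.7, 149.4]
orientation: [1.04, -2.964, 0.0]
wrist_force: [0.5, -0.1, -0.6]
gripper_width: 34.8
```

Call:
{"method": "arm_command", "body": {"series": [{"delta_pos":[0,0,0],"angular":[0,0,-0.12],"fingers":0.2},{"delta_pos":[0,0,0],"angular":[0,0,-0.12],"fingers":0.2},{"delta_pos":[0,0,0],"angular":[0,0,-0.12],"fingers":0.2},{"delta_pos":[0,0,0],"angular":[0,0,-0.12],"fingers":0.2},{"delta_pos":[0,0,0],"angular":[0,0,-0.12],"fingers":0.2},{"delta_pos":[0,0,0],"angular":[0,0,-0.12],"fingers":0.2},{"delta_pos":[0,0,0],"angular":[0,0,-0.12],"fingers":0.2},{"delta_pos":[0,0,0],"angular":[0,0,-0.12],"fingers":0.2},{"delta_pos":[0,0,0],"angular":[0,0,-0.12],"fingers":0.2},{"delta_pos":[0,0,0],"angular":[0,0,-0.12],"fingers":0.2}]}}

```text
time: 44.08
tcp_pos: [605.9, 137.6, 148.1]
orientation: [2.576, -1.794, -0.004]
wrist_force: [0.2, 0.1, -1.0]
gripper_width: 35.1
```

```bash
python3 -c "
from h import *
go([531.5,-247,150],.594)
"
```

```text
t 44.08 tcp [605.9 137.6 148.1] x [ 0.347 -0.938 -0.   ] y [-0.938 -0.347  0.003] z [-0.003 -0.001 -1.   ] F [ 0.2  0.1 -1. ] w 35.13970723779764 q [ 0.09  0.46  0.04  1.15 -0.   -1.83]
dtool [335.  203.1  -1.3]
turn about tool z -0.24
```

Call:
{"method": "arm_command", "body": {"series": [{"delta_pos":[14,8,0],"angular":[0,0,0],"fingers":0.2},{"delta_pos":[27,16,0],"angular":[0,0,0],"fingers":0.2},{"delta_pos":[33,20,0],"angular":[0,0,0],"fingers":0.2},{"delta_pos":[33,20,0],"angular":[0,0,0],"fingers":0.2},{"delta_pos":[33,20,0],"angular":[0,0,0],"fingers":0.2},{"delta_pos":[33,20,0],"angular":[0,0,0],"fingers":0.2},{"delta_pos":[33,20,0],"angular":[0,0,0],"fingers":0.2},{"delta_pos":[33,20,0],"angular":[0,0,0],"fingers":0.2},{"delta_pos":[33,20,0],"angular":[0,0,0],"fingers":0.2},{"delta_pos":[27,16,0],"angular":[0,0,0],"fingers":0.2}]}}

```text
time: 44.92
tcp_pos: [542.0, -214.0, 147.3]
orientation: [2.595, -1.768, -0.004]
wrist_force: [0.5, -0.2, -1.0]
gripper_width: 35.2
```

```bash
python3 -c "
from h import *
go([531.5,-247,150],.594)
"
```

```text
t 44.92 tcp [ 542.  -214.   147.3] x [ 0.366 -0.931 -0.001] y [-0.931 -0.366  0.003] z [-0.003  0.    -1.   ] F [ 0.5 -0.2 -1. ] w 35.23517890695626 q [-0.52  0.4  -0.07  1.1  -0.   -2.46]
dtool [26.9 21.9 -2.7]
turn about tool z -0.22
```

Call:
{"method": "arm_command", "body": {"series": [{"delta_pos":[4,5,0],"angular":[0,0,-0.08],"fingers":0.2},{"delta_pos":[0,0,0],"angular":[0,0,-0.11],"fingers":0.2},{"delta_pos":[0,0,0],"angular":[0,0,0],"fingers":0.2},{"delta_pos":[0,0,0],"angular":[0,0,0],"fingers":0.2},{"delta_pos":[0,0,10],"angular":[0,0,0],"fingers":0.2},{"delta_pos":[0,0,10],"angular":[0,0,0],"fingers":0.2},{"delta_pos":[0,0,5],"angular":[0,0,0],"fingers":0.2},{"delta_pos":[0,0,0],"angular":[0,0,0],"fingers":0.2},{"delta_pos":[0,0,0],"angular":[0,0,0],"fingers":0.2},{"delta_pos":[0,0,0],"angular":[0,0,0],"fingers":0.2}]}}

```text
time: 45.75
tcp_pos: [536.7, -224.8, 117.8]
orientation: [2.742, -1.529, -0.007]
wrist_force: [-1.1, 0.1, -1.3]
gripper_width: 34.8
```

```bash
python3 -c "
from h import *
go([531.5,-247,80],.61)
"
```

```text
t 45.75 tcp [ 536.7 -224.8  117.8] x [ 0.525 -0.851 -0.003] y [-0.851 -0.525  0.004] z [-0.005  0.001 -1.   ] F [-1.1  0.1 -1.3] w 34.77735963749612 q [-0.54  0.42 -0.13  1.03 -0.   -2.66]
dtool [16.2 15.9 37.9]
turn about tool z -0.057
```

Call:
{"method": "arm_command", "body": {"series": [{"delta_pos":[8,8,0],"angular":[0,0,-0.05],"fingers":0.2},{"delta_pos":[8,8,0],"angular":[0,0,0],"fingers":0.2},{"delta_pos":[0,0,8],"angular":[0,0,0],"fingers":0.2},{"delta_pos":[0,0,10],"angular":[0,0,0],"fingers":0.2},{"delta_pos":[0,0,8],"angular":[0,0,0],"fingers":0.2},{"delta_pos":[0,0,2],"angular":[0,0,0],"fingers":0.2},{"delta_pos":[0,0,0],"angular":[0,0,0],"fingers":0.2},{"delta_pos":[0,0,0],"angular":[0,0,0],"fingers":0.2},{"delta_pos":[0,0,0],"angular":[0,0,0],"fingers":0.2},{"delta_pos":[0,0,0],"angular":[0,0,0],"fingers":0.2}]}}

```text
time: 46.58
tcp_pos: [532.0, -246.3, 86.7]
orientation: [2.777, -1.466, -0.008]
wrist_force: [-0.9, -0.3, -0.4]
gripper_width: 34.8
```

```bash
python3 -c "
from h import *
go([531.5,-247,80],.61)
"
```

```text
t 46.58 tcp [ 532.  -246.3   86.7] x [ 0.564 -0.826 -0.004] y [-0.826 -0.564  0.004] z [-0.005  0.001 -1.   ] F [-0.9 -0.3 -0.4] w 34.77262308839157 q [-0.57  0.45 -0.17  0.96 -0.   -2.74]
dtool [0.3 0.8 6.8]
turn about tool z -0.01
```

Call:
{"method": "arm_command", "body": {"series": [{"delta_pos":[0,1,3],"angular":[0,0,-0.01],"fingers":0.2},{"delta_pos":[0,0,2],"angular":[0,0,0],"fingers":0.2},{"delta_pos":[0,0,2],"angular":[0,0,0],"fingers":0.2},{"delta_pos":[0,0,0],"angular":[0,0,0],"fingers":0.2},{"delta_pos":[0,0,0],"angular":[0,0,0],"fingers":0.2},{"delta_pos":[0,0,0],"angular":[0,0,0],"fingers":0.2},{"delta_pos":[0,0,0],"angular":[0,0,0],"fingers":0.2},{"delta_pos":[0,0,0],"angular":[0,0,0],"fingers":0.2},{"delta_pos":[0,0,0],"angular":[0,0,0],"fingers":0.2},{"delta_pos":[0,0,0],"angular":[0,0,0],"fingers":0.2}]}}

```text
time: 47.42
tcp_pos: [531.7, -247.1, 80.0]
orientation: [2.785, -1.45, -0.005]
wrist_force: [0.0, -0.8, -1.1]
gripper_width: 34.5
```

Call:
{"method": "arm_command", "body": {"series": [{"delta_pos":[0,0,0],"angular":[0,0,0],"fingers":0.7},{"delta_pos":[0,0,0],"angular":[0,0,0],"fingers":0.7},{"delta_pos":[0,0,0],"angular":[0,0,0],"fingers":0.7},{"delta_pos":[0,0,0],"angular":[0,0,0],"fingers":0.7},{"delta_pos":[0,0,-10],"angular":[0,0,0],"fingers":0.7},{"delta_pos":[0,0,-25],"angular":[0,0,0],"fingers":0.7},{"delta_pos":[0,0,-40],"angular":[0,0,0],"fingers":0.7},{"delta_pos":[-10,-10,-30],"angular":[0,0,0],"fingers":0},{"delta_pos":[-30,-30,0],"angular":[0,0,0],"fingers":0},{"delta_pos":[-30,-30,0],"angular":[0,0,0],"fingers":0}]}}

```text
time: 48.25
tcp_pos: [548.5, -152.9, 192.6]
orientation: [2.779, -1.462, -0.005]
wrist_force: [0.7, 1.1, -0.8]
gripper_width: 24.2
```

```bash
python3 -c "
from h import *; from sq import fit
go([675,-83,80])
d=img('top'); w=cloud(d);b=d['frame'].astype(int).sum(-1)
m=(w[...,2]>86)&(w[...,2]<108)&(b<230)&(np.hypot(w[...,0]-530,w[...,1]+247)<82); P=w[m]; print('on disc',fit(P[:,:2]),np.median(P[:,2]),len(P))
save(d,'t3.png',(50,90,390,260),2.3)
W=np.load('pics/top0.npz')['w']
for lo,hi in ((8,45),(45,100)):
  m=(W[...,2]>lo)&(W[...,2]<hi)&(W[...,0]>690)&(W[...,0]<830)&(W[...,1]<-20)&(W[...,1]>-190); P=W[m]; print(lo,len(P),P.min(0),P.max(0)); print(cv2.minAreaRect(P[:,:2].astype(np.float32)))
"
```

```text
t 48.25 tcp [ 548.5 -152.9  192.6] x [ 0.566 -0.824 -0.002] y [-0.824 -0.566  0.003] z [-0.004  0.    -1.   ] F [ 0.7  1.1 -0.8] w 24.17376079709703 q [-0.41  0.36 -0.02  1.2  -0.   -2.59]
dtool [  14.3 -144.1  112.1]Traceback (most recent call last):
  File "<string>", line 5, in <module>
    m=(w[...,2]>86)&(w[...,2]<108)&(b<230)&(np.hypot(w[...,0]-530,w[...,1]+247)<82); P=w[m]; print('on disc',fit(P[:,:2]),np.median(P[:,2]),len(P))
                                                                                                             ~~~^^^^^^^^^
  File "sq.py", line 11, in fit
    lo=P.min(0)-20; hi=P.max(0)+20; g=np.stack(np.meshgrid(np.arange(lo[0],hi[0],2),np.arange(lo[1],hi[1],2),indexing='ij'),-1).reshape(-1,2)
       ~~~~~^^^
    return umr_minimum(a, axis, None, out, keepdims, initial, where)
ValueError: zero-size array to reduction operation minimum which has no identity
```

Call:
{"method": "arm_command", "body": {"series": [{"delta_pos":[10,-35,0],"angular":[0,0,0],"fingers":0},{"delta_pos":[15,-35,0],"angular":[0,0,0],"fingers":0},{"delta_pos":[10,-30,0],"angular":[0,0,0],"fingers":0},{"delta_pos":[5,-20,0],"angular":[0,0,0],"fingers":0},{"delta_pos":[0,-10,0],"angular":[0,0,0],"fingers":0},{"delta_pos":[0,0,0],"angular":[0,0,0],"fingers":0},{"delta_pos":[0,0,0],"angular":[0,0,0],"fingers":0},{"delta_pos":[0,0,0],"angular":[0,0,0],"fingers":0},{"delta_pos":[0,0,0],"angular":[0,0,0],"fingers":0},{"delta_pos":[0,0,0],"angular":[0,0,0],"fingers":0}]}}

```text
time: 49.13
tcp_pos: [681.6, -97.3, 200.3]
orientation: [-2.787, 1.449, -0.0]
wrist_force: [-0.6, 0.1, 0.9]
gripper_width: -0.0
```

```bash
python3 -c "
from h import *; from sq import fit
go([675,-83,80])
W=np.load('pics/top0.npz')['w']
for lo,hi in ((8,45),(45,100)):
  m=(W[...,2]>lo)&(W[...,2]<hi)&(W[...,0]>690)&(W[...,0]<830)&(W[...,1]<-20)&(W[...,1]>-190); P=W[m]; print(lo,len(P),P.min(0),P.max(0)); print(cv2.minAreaRect(P[:,:2].astype(np.float32)))
for nm in ('top','side'):
  d=img(nm); w=cloud(d);b=d['frame'].astype(int).sum(-1)
  m=(w[...,2]>84)&(w[...,2]<110)&(b<260)&(np.hypot(w[...,0]-530,w[...,1]+247)<82); P=w[m]; print(nm,len(P)); 
  if len(P)>40: print('on disc',fit(P[:,:2]),np.median(P[:,2]))
  if nm=='side': save(d,'s3.png',(220,160,350,290),4.4)
"
```

```text
t 49.13 tcp [681.6 -97.3 200.3] x [ 0.575 -0.818 -0.   ] y [-0.818 -0.575 -0.001] z [ 0.001  0.001 -1.   ] F [-0.6  0.1  0.9] w -0.03834966048610772 q [-0.26  0.56  0.36  1.37  0.   -2.44]
dtool [-15.5  -2.8 120.3]
8 187 [ 690.35978209 -158.24826016    8.08708219] [766.71047473 -59.45693601  44.97750544]
((727.481201171875, -112.36079406738281), (68.95538330078125, 99.49946594238281), 6.0218987464904785)
45 227 [ 750.97769125 -158.34983308   45.14752077] [773.84953092 -59.26292223  94.71975957]
((760.4186401367188, -108.96183013916016), (12.794116973876953, 99.52409362792969), 8.296955108642578)
top 548
on disc (array([ 529.95760278, -245.41905981,    2.15886988]), np.float64(0.7984375)) 91.47169442987624
side 388
on disc (array([ 529.52975515, -250.26670484,    2.19424688]), np.float64(0.5223880597014925)) 92.16793552754768
```

View pics/s3.png

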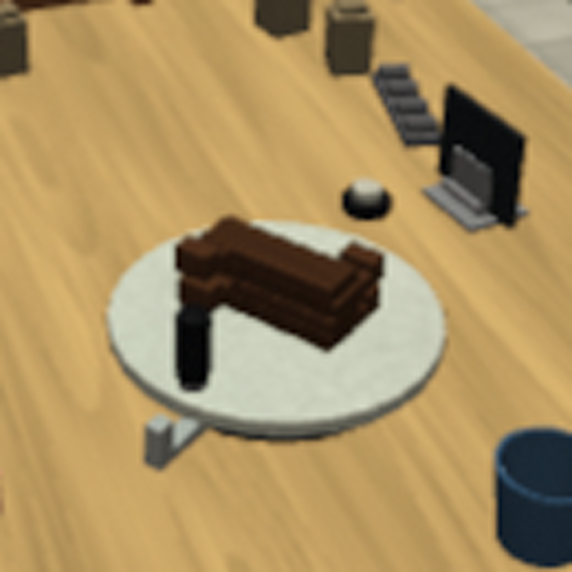

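The side view shows all four squares in a neat alternating pile at (280,280). The knob at (192,345) is by the tab (160,440), and the shutter button is at (368,190) with the slate behind it, clear. Now I press the shutter.

Call:
{"method": "arm_command", "body": {"series": [{"delta_pos":[-8,-1,0],"angular":[0,0,0],"fingers":0},{"delta_pos":[-8,-2,10],"angular":[0,0,0],"fingers":0},{"delta_pos":[0,0,25],"angular":[0,0,0],"fingers":0},{"delta_pos":[0,0,30],"angular":[0,0,0],"fingers":0},{"delta_pos":[0,0,30],"angular":[0,0,0],"fingers":0},{"delta_pos":[0,0,30],"angular":[0,0,0],"fingers":0},{"delta_pos":[0,0,20],"angular":[0,0,0],"fingers":0},{"delta_pos":[0,0,10],"angular":[0,0,0],"fingers":0},{"delta_pos":[0,0,0],"angular":[0,0,0],"fingers":0},{"delta_pos":[0,0,0],"angular":[0,0,0],"fingers":0}]}}

```text
time: 50.07
tcp_pos: [671.1, -79.2, 42.7]
orientation: [-2.784, 1.45, -0.007]
wrist_force: [-0.3, 0.1, 0.2]
gripper_width: -0.4
```

```bash
python3 -c "
from h import *; from sq import fit
go([675,-83,17])
d=img('wrist'); w=cloud(d);b=d['frame'].astype(int).sum(-1)
k=(w[...,2]>18)&(w[...,2]<27)&(np.hypot(w[...,0]-675,w[...,1]+83)<18)&(b>330); print('shut',w[k].mean(0),w[k].min(0),w[k].max(0),k.sum())
d=img('top'); w=cloud(d); k=(w[...,2]>112)&(w[...,2]<130)&(abs(w[...,0]-500)<85)&(abs(w[...,1]-430)<85); print('jar',w[k].mean(0),k.sum())
k=(w[...,2]>90)&(w[...,2]<105)&(np.hypot(w[...,0]-447,w[...,1]+303)<25);print('knob',w[k].mean(0))
"
```

```text
t 50.07 tcp [671.1 -79.2  42.7] x [ 0.573 -0.82   0.003] y [-0.82  -0.573 -0.004] z [ 0.005  0.    -1.   ] F [-0.3  0.1  0.2] w -0.3578649372455067 q [-0.24  0.61  0.01  0.96  0.   -2.42]
dtool [ 5.2 -0.9 25.7]
shut [677.22072239 -84.38691673  21.15887976] [664.06088839 -95.82745231  18.18007659] [688.63164241 -71.13836483  23.3535282 ] 1003
jar [498.28636229 420.39310937 120.9627258 ] 390
knob [ 447.48112565 -304.48119656   96.51585972]
```

Call:
{"method": "arm_command", "body": {"series": [{"delta_pos":[3,-1,0],"angular":[0,0,0],"fingers":0},{"delta_pos":[3,-1,0],"angular":[0,0,0],"fingers":0},{"delta_pos":[0,0,8],"angular":[0,0,0],"fingers":0},{"delta_pos":[0,0,8],"angular":[0,0,0],"fingers":0},{"delta_pos":[0,0,4],"angular":[0,0,0],"fingers":0},{"delta_pos":[0,0,3],"angular":[0,0,0],"fingers":0},{"delta_pos":[0,0,2],"angular":[0,0,0],"fingers":0},{"delta_pos":[0,0,2],"angular":[0,0,0],"fingers":0},{"delta_pos":[0,0,1],"angular":[0,0,0],"fingers":0},{"delta_pos":[0,0,0],"angular":[0,0,0],"fingers":0}]}}

```text
time: 51.0
tcp_pos: [680.3, -84.4, 16.8]
orientation: [-2.782, 1.45, -0.02]
wrist_force: [-2.2, -0.5, 4.8]
gripper_width: 0.1
```

Call:
{"method": "arm_command", "body": {"series": [{"delta_pos":[0,0,2],"angular":[0,0,0],"fingers":0},{"delta_pos":[0,0,2],"angular":[0,0,0],"fingers":0},{"delta_pos":[0,0,1],"angular":[0,0,0],"fingers":0},{"delta_pos":[0,0,0],"angular":[0,0,0],"fingers":0},{"delta_pos":[0,0,0],"angular":[0,0,0],"fingers":0},{"delta_pos":[0,0,0],"angular":[0,0,0],"fingers":0},{"delta_pos":[0,0,0],"angular":[0,0,0],"fingers":0},{"delta_pos":[0,0,0],"angular":[0,0,0],"fingers":0},{"delta_pos":[0,0,0],"angular":[0,0,0],"fingers":0},{"delta_pos":[0,0,0],"angular":[0,0,0],"fingers":0}]}}

```text
time: 51.83
tcp_pos: [680.2, -84.4, 18.0]
orientation: [-2.782, 1.449, -0.027]
wrist_force: [-1.6, -0.7, 2.9]
gripper_width: -0.3
```

Call:
{"method": "arm_command", "body": {"series": [{"delta_pos":[0,0,-10],"angular":[0,0,0],"fingers":0},{"delta_pos":[0,0,-25],"angular":[0,0,0],"fingers":0},{"delta_pos":[0,0,-40],"angular":[0,0,0],"fingers":0},{"delta_pos":[0,0,-40],"angular":[0,0,0],"fingers":0},{"delta_pos":[0,0,-40],"angular":[0,0,0],"fingers":0.8},{"delta_pos":[0,0,-20],"angular":[0,0,0],"fingers":0.8},{"delta_pos":[0,20,0],"angular":[0,0,0],"fingers":0.8},{"delta_pos":[0,35,0],"angular":[0,0,0],"fingers":0.8},{"delta_pos":[0,40,0],"angular":[0,0,0],"fingers":0.8},{"delta_pos":[0,40,0],"angular":[0,0,0],"fingers":0.8}]}}

```text
time: 52.67
tcp_pos: [566.4, -159.0, 202.1]
orientation: [-2.786, 1.439, -0.026]
wrist_force: [0.5, -0.4, 0.1]
gripper_width: 68.2
```

```bash
python3 -c "
from h import *
go([447.5,-303,60],.594+np.pi/2)
"
```

```text
t 52.67 tcp [ 566.4 -159.   202.1] x [ 0.579 -0.815  0.012] y [-0.815 -0.579 -0.013] z [ 0.017 -0.003 -1.   ] F [ 0.5 -0.4  0.1] w 68.21893027315419 q [-0.41  0.37  0.03  1.21  0.   -2.6 ]
dtool [ 46.9 182.1 140.3]
turn about tool z -1.547
```

Call:
{"method": "arm_command", "body": {"series": [{"delta_pos":[10,35,0],"angular":[-0.012,-0.012,0],"fingers":0.8},{"delta_pos":[10,35,0],"angular":[0,0,0],"fingers":0.8},{"delta_pos":[10,35,0],"angular":[0,0,0],"fingers":0.8},{"delta_pos":[10,30,0],"angular":[0,0,0],"fingers":0.8},{"delta_pos":[7,20,0],"angular":[0,0,0],"fingers":0.8},{"delta_pos":[0,0,10],"angular":[0,0,0],"fingers":0.8},{"delta_pos":[0,0,20],"angular":[0,0,0],"fingers":0.8},{"delta_pos":[0,0,20],"angular":[0,0,0],"fingers":0.8},{"delta_pos":[0,0,15],"angular":[0,0,0],"fingers":0.8},{"delta_pos":[0,0,0],"angular":[0,0,0],"fingers":0.8}]}}

```text
time: 53.5
tcp_pos: [455.8, -295.3, 140.8]
orientation: [2.786, -1.45, 0.008]
wrist_force: [0.2, 0.2, 0.3]
gripper_width: 68.4
```

```bash
python3 -c "
from h import *
go([447.5,-302.5,60])
"
```

```text
t 53.5 tcp [ 455.8 -295.3  140.8] x [ 0.574 -0.819  0.005] y [-0.819 -0.574 -0.002] z [ 0.004 -0.003 -1.   ] F [0.2 0.2 0.3] w 68.3744260387051 q [-0.73  0.33 -0.2   1.03  0.   -2.91]
dtool [ 0.7 11.1 80.8]
```

Call:
{"method": "arm_command", "body": {"series": [{"delta_pos":[0,6,0],"angular":[0,0,0],"fingers":0.8},{"delta_pos":[0,6,0],"angular":[0,0,0],"fingers":0.8},{"delta_pos":[0,0,15],"angular":[0,0,0],"fingers":0.8},{"delta_pos":[0,0,20],"angular":[0,0,0],"fingers":0.8},{"delta_pos":[0,0,20],"angular":[0,0,0],"fingers":0.8},{"delta_pos":[0,0,15],"angular":[0,0,0],"fingers":0.8},{"delta_pos":[0,0,5],"angular":[0,0,0],"fingers":0.8},{"delta_pos":[0,0,0],"angular":[0,0,0],"fingers":0.8},{"delta_pos":[0,0,0],"angular":[0,0,0],"fingers":0.8},{"delta_pos":[0,0,0],"angular":[0,0,0],"fingers":0.8}]}}

```text
time: 54.33
tcp_pos: [447.7, -306.4, 72.8]
orientation: [2.785, -1.446, 0.024]
wrist_force: [-0.0, -0.1, 0.0]
gripper_width: 68.8
```

```bash
python3 -c "
from h import *
go([447.5,-302.5,60])
"
```

```text
t 54.33 tcp [ 447.7 -306.4   72.8] x [ 0.575 -0.818  0.016] y [-0.818 -0.575 -0.004] z [ 0.012 -0.011 -1.   ] F [-0.  -0.1  0. ] w 68.8016468443841 q [-0.75  0.38 -0.33  0.85  0.   -2.93]
dtool [-3.5 -2.  12.8]
```

Call:
{"method": "arm_command", "body": {"series": [{"delta_pos":[-3,-2,5],"angular":[0,-0.015,0],"fingers":0.8},{"delta_pos":[0,0,5],"angular":[0,0,0],"fingers":0.8},{"delta_pos":[0,0,0],"angular":[0,0,0],"fingers":0.8},{"delta_pos":[0,0,0],"angular":[0,0,0],"fingers":0.1},{"delta_pos":[0,0,0],"angular":[0,0,0],"fingers":0.1},{"delta_pos":[0,0,0],"angular":[0,0,0],"fingers":0.1},{"delta_pos":[0,0,0],"angular":[0,0,0],"fingers":0.1},{"delta_pos":[0,0,0],"angular":[0,0,0],"fingers":0.1},{"delta_pos":[0,0,0],"angular":[0,0,0],"fingers":0.1},{"delta_pos":[0,0,0],"angular":[0,0,0],"fingers":0.1}]}}

```text
time: 55.17
tcp_pos: [449.0, -303.6, 64.7]
orientation: [-2.786, 1.446, -0.008]
wrist_force: [-0.0, -0.4, 0.2]
gripper_width: 23.0
```

```bash
cat > circ.py <<'E'
from h import *
C=np.array([530.5,-246.0])
def circ(n=10,step=.1,R0=100):
    s,M=st(); p=np.array(s['tcp_pos'])[:2]-C; r=np.hypot(*p); a=np.arctan2(p[1],p[0])
    print('r',round(r,1),'turned',round((a+2.547)%(2*np.pi),3))
    prev=p
    for i in range(1,n+1):
        rr=r+(R0-r)*min(1,i/5); q=rr*np.array([np.cos(a+i*step),np.sin(a+i*step)]); dt=M.T@np.r_[q-prev,0]; prev=q; print('[%.0f, %.0f, 0]'%(dt[0],dt[1]),end=' ')
    print()
E
python3 -c "
from circ import *
circ()"
```

```text
t 55.17 tcp [ 449.  -303.6   64.7] x [ 0.576 -0.818  0.003] y [-0.818 -0.576 -0.005] z [ 0.006  0.    -1.   ] F [-0.  -0.4  0.2] w 23.025548522798264 q [-0.75  0.39 -0.33  0.84  0.   -2.93]
r 99.8 turned 0.02
[10, -0, 0] [10, -1, 0] [10, -2, 0] [9, -3, 0] [9, -4, 0] [9, -5, 0] [8, -6, 0] [7, -7, 0] [7, -8, 0] [6, -8, 0]
```

Call:
{"method": "arm_command", "body": {"series": [{"delta_pos":[6,0,0],"angular":[0,0,0],"fingers":0.1},{"delta_pos":[10,-1,0],"angular":[0,0,0],"fingers":0.1},{"delta_pos":[10,-2,0],"angular":[0,0,0],"fingers":0.1},{"delta_pos":[10,-3,0],"angular":[0,0,0],"fingers":0.1},{"delta_pos":[9,-4,0],"angular":[0,0,0],"fingers":0.1},{"delta_pos":[9,-5,0],"angular":[0,0,0],"fingers":0.1},{"delta_pos":[8,-5,0],"angular":[0,0,0],"fingers":0.1},{"delta_pos":[8,-6,0],"angular":[0,0,0],"fingers":0.1},{"delta_pos":[7,-7,0],"angular":[0,0,0],"fingers":0.1},{"delta_pos":[6,-8,0],"angular":[0,0,0],"fingers":0.1}]}}

```text
time: 56.0
tcp_pos: [536.6, -346.1, 64.7]
orientation: [-2.774, 1.435, 0.001]
wrist_force: [-1.9, 9.2, 5.4]
gripper_width: 23.3
```

```bash
python3 -c "
from circ import *
circ()"
```

```text
t 56.0 tcp [ 536.6 -346.1   64.7] x [ 0.578 -0.816 -0.009] y [-0.816 -0.578 -0.016] z [ 0.008  0.016 -1.   ] F [-1.9  9.2  5.4] w 23.336078408513607 q [-0.71  0.54 -0.06  0.97  0.02 -2.9 ]
r 100.3 turned 1.037
[5, -9, 0] [4, -9, 0] [3, -10, 0] [2, -10, 0] [1, -10, 0] [0, -10, 0] [-1, -10, 0] [-2, -10, 0] [-3, -10, 0] [-4, -9, 0]
```

Call:
{"method": "arm_command", "body": {"series": [{"delta_pos":[5,-9,0],"angular":[-0.01,0.005,0],"fingers":0.1},{"delta_pos":[4,-9,0],"angular":[0,0,0],"fingers":0.1},{"delta_pos":[3,-10,0],"angular":[0,0,0],"fingers":0.1},{"delta_pos":[2,-10,0],"angular":[0,0,0],"fingers":0.1},{"delta_pos":[1,-10,0],"angular":[0,0,0],"fingers":0.1},{"delta_pos":[0,-10,0],"angular":[0,0,0],"fingers":0.1},{"delta_pos":[-1,-10,0],"angular":[0,0,0],"fingers":0.1},{"delta_pos":[-2,-10,0],"angular":[0,0,0],"fingers":0.1},{"delta_pos":[-3,-10,0],"angular":[0,0,0],"fingers":0.1},{"delta_pos":[-4,-9,0],"angular":[0,0,0],"fingers":0.1}]}}

```text
time: 56.83
tcp_pos: [620.6, -290.5, 64.7]
orientation: [-2.781, 1.438, 0.029]
wrist_force: [-10.4, 3.7, 7.7]
gripper_width: 23.1
```

```bash
python3 -c "
from circ import *
circ()"
```

```text
t 56.83 tcp [ 620.6 -290.5   64.7] x [ 0.578 -0.816 -0.021] y [-0.816 -0.578 -0.001] z [-0.012  0.018 -1.   ] F [-10.4   3.7   7.7] w 23.132633038606006 q [-0.56  0.63  0.11  1.07  0.01 -2.75]
r 100.5 turned 2.088
[-5, -9, 0] [-6, -8, 0] [-7, -7, 0] [-8, -7, 0] [-8, -6, 0] [-9, -5, 0] [-9, -4, 0] [-9, -3, 0] [-10, -2, 0] [-10, -1, 0]
```

Call:
{"method": "arm_command", "body": {"series": [{"delta_pos":[-5,-9,0],"angular":[0,0.015,0],"fingers":0.1},{"delta_pos":[-6,-8,0],"angular":[0,0,0],"fingers":0.1},{"delta_pos":[-7,-7,0],"angular":[0,0,0],"fingers":0.1},{"delta_pos":[-8,-7,0],"angular":[0,0,0],"fingers":0.1},{"delta_pos":[-8,-6,0],"angular":[0,0,0],"fingers":0.1},{"delta_pos":[-9,-5,0],"angular":[0,0,0],"fingers":0.1},{"delta_pos":[-9,-4,0],"angular":[0,0,0],"fingers":0.1},{"delta_pos":[-9,-3,0],"angular":[0,0,0],"fingers":0.1},{"delta_pos":[-10,-2,0],"angular":[0,0,0],"fingers":0.1},{"delta_pos":[-10,-1,0],"angular":[0,0,0],"fingers":0.1}]}}

```text
time: 57.67
tcp_pos: [617.6, -196.2, 64.7]
orientation: [2.781, -1.446, -0.013]
wrist_force: [-1.4, -3.2, 1.2]
gripper_width: 23.2
```

```bash
python3 -c "
from circ import *
circ()"
```

```text
t 57.67 tcp [ 617.6 -196.2   64.7] x [ 0.575 -0.818 -0.004] y [-0.818 -0.575  0.01 ] z [-0.011 -0.002 -1.   ] F [-1.4 -3.2  1.2] w 23.196263655359957 q [-0.43  0.56 -0.02  1.   -0.01 -2.61]
r 100.3 turned 3.066
[-10, -0, 0] [-10, 1, 0] [-10, 2, 0] [-10, 3, 0] [-9, 4, 0] [-9, 4, 0] [-8, 5, 0] [-8, 6, 0] [-7, 7, 0] [-7, 8, 0]
```

Call:
{"method": "arm_command", "body": {"series": [{"delta_pos":[-10,0,0],"angular":[0.005,0,0],"fingers":0.1},{"delta_pos":[-10,1,0],"angular":[0,0,0],"fingers":0.1},{"delta_pos":[-10,2,0],"angular":[0,0,0],"fingers":0.1},{"delta_pos":[-10,3,0],"angular":[0,0,0],"fingers":0.1},{"delta_pos":[-9,4,0],"angular":[0,0,0],"fingers":0.1},{"delta_pos":[-9,4,0],"angular":[0,0,0],"fingers":0.1},{"delta_pos":[-8,5,0],"angular":[0,0,0],"fingers":0.1},{"delta_pos":[-8,6,0],"angular":[0,0,0],"fingers":0.1},{"delta_pos":[-7,7,0],"angular":[0,0,0],"fingers":0.1},{"delta_pos":[-7,8,0],"angular":[0,0,0],"fingers":0.1}]}}

```text
time: 58.5
tcp_pos: [536.2, -146.1, 64.8]
orientation: [2.784, -1.447, 0.007]
wrist_force: [1.8, -5.7, -2.9]
gripper_width: 22.8
```

```bash
python3 -c "
from circ import *
circ()
d=img('side'); save(d,'s4.png',(220,160,350,290),4.4)"
```

```text
t 58.5 tcp [ 536.2 -146.1   64.8] x [ 0.574 -0.819  0.006] y [-0.819 -0.574  0.002] z [ 0.002 -0.006 -1.   ] F [ 1.8 -5.7 -2.9] w 22.780269557308248 q [-0.41  0.42 -0.29  0.86 -0.   -2.59]
r 100.1 turned 4.061
[-6, 8, 0] [-5, 9, 0] [-4, 9, 0] [-3, 10, 0] [-2, 10, 0] [-1, 10, 0] [-0, 10, 0] [1, 10, 0] [2, 10, 0] [3, 10, 0]
```

View pics/s4.png

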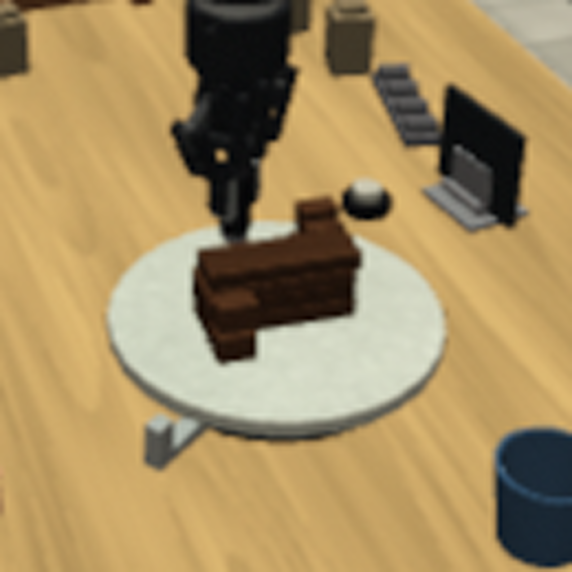

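The pile at (275,280) has turned with the disc and is still neat. The gripper holds the knob at (235,215), at about 4.06 rad. I carry on round.

Call:
{"method": "arm_command", "body": {"series": [{"delta_pos":[-6,8,0],"angular":[0,0,0],"fingers":0.1},{"delta_pos":[-5,9,0],"angular":[0,0,0],"fingers":0.1},{"delta_pos":[-4,9,0],"angular":[0,0,0],"fingers":0.1},{"delta_pos":[-3,10,0],"angular":[0,0,0],"fingers":0.1},{"delta_pos":[-2,10,0],"angular":[0,0,0],"fingers":0.1},{"delta_pos":[-1,10,0],"angular":[0,0,0],"fingers":0.1},{"delta_pos":[0,10,0],"angular":[0,0,0],"fingers":0.1},{"delta_pos":[1,10,0],"angular":[0,0,0],"fingers":0.1},{"delta_pos":[2,10,0],"angular":[0,0,0],"fingers":0.1},{"delta_pos":[3,10,0],"angular":[0,0,0],"fingers":0.1}]}}

```text
time: 59.38
tcp_pos: [445.6, -193.3, 64.8]
orientation: [2.785, -1.447, 0.021]
wrist_force: [11.8, -5.2, -13.4]
gripper_width: 23.2
```

```bash
python3 -c "
from circ import *
circ()"
```

```text
t 59.38 tcp [ 445.6 -193.3   64.8] x [ 0.575 -0.818  0.013] y [-0.818 -0.575 -0.003] z [ 0.01  -0.009 -1.   ] F [ 11.8  -5.2 -13.4] w 23.174026692947365 q [-0.58  0.31 -0.48  0.78 -0.   -2.76]
r 99.9 turned 5.133
[4, 9, 0] [5, 9, 0] [6, 8, 0] [7, 7, 0] [8, 7, 0] [8, 6, 0] [9, 5, 0] [9, 4, 0] [9, 3, 0] [10, 2, 0]
```

Call:
{"method": "arm_command", "body": {"series": [{"delta_pos":[4,9,0],"angular":[0,-0.01,0],"fingers":0.1},{"delta_pos":[5,9,0],"angular":[0,0,0],"fingers":0.1},{"delta_pos":[6,8,0],"angular":[0,0,0],"fingers":0.1},{"delta_pos":[7,7,0],"angular":[0,0,0],"fingers":0.1},{"delta_pos":[8,7,0],"angular":[0,0,0],"fingers":0.1},{"delta_pos":[8,6,0],"angular":[0,0,0],"fingers":0.1},{"delta_pos":[9,5,0],"angular":[0,0,0],"fingers":0.1},{"delta_pos":[9,4,0],"angular":[0,0,0],"fingers":0.1},{"delta_pos":[9,3,0],"angular":[0,0,0],"fingers":0.1},{"delta_pos":[8,2,0],"angular":[0,0,0],"fingers":0.1}]}}

```text
time: 60.22
tcp_pos: [442.0, -292.9, 64.7]
orientation: [-2.769, 1.435, -0.032]
wrist_force: [13.6, 9.1, -2.5]
gripper_width: 22.9
```

```bash
python3 -c "
from circ import *
circ()"
```

```text
t 60.22 tcp [ 442.  -292.9   64.7] x [ 0.576 -0.817  0.008] y [-0.817 -0.576 -0.03 ] z [ 0.029  0.011 -1.   ] F [13.6  9.1 -2.5] w 22.905524287519466 q [-0.75  0.37 -0.37  0.82  0.03 -2.94]
r 100.2 turned 6.176
[10, 1, 0] [10, -0, 0] [10, -1, 0] [10, -2, 0] [9, -3, 0] [9, -4, 0] [9, -5, 0] [8, -6, 0] [7, -7, 0] [7, -7, 0]
```

Call:
{"method": "arm_command", "body": {"series": [{"delta_pos":[4,0,0],"angular":[0,0,0],"fingers":0.1},{"delta_pos":[0,0,0],"angular":[0,0,0],"fingers":0.1},{"delta_pos":[0,0,0],"angular":[0,0,0],"fingers":0.1},{"delta_pos":[0,0,0],"angular":[0,0,0],"fingers":0.1},{"delta_pos":[0,0,0],"angular":[0,0,0],"fingers":0.1},{"delta_pos":[0,0,0],"angular":[0,0,0],"fingers":0.1},{"delta_pos":[0,0,0],"angular":[0,0,0],"fingers":0.1},{"delta_pos":[0,0,0],"angular":[0,0,0],"fingers":0.1},{"delta_pos":[0,0,0],"angular":[0,0,0],"fingers":0.1},{"delta_pos":[0,0,0],"angular":[0,0,0],"fingers":0.1}]}}

```text
time: 61.05
tcp_pos: [444.1, -296.5, 64.7]
orientation: [-2.758, 1.425, -0.039]
wrist_force: [8.2, 1.9, -3.2]
gripper_width: 23.0
```

```bash
python3 -c "
from circ import *
circ(2)"
```

```text
t 61.05 tcp [ 444.1 -296.5   64.7] x [ 0.578 -0.816  0.006] y [-0.815 -0.578 -0.044] z [ 0.039  0.021 -0.999] F [ 8.2  1.9 -3.2] w 23.02734222369369 q [-0.76  0.37 -0.37  0.82  0.04 -2.95]
r 100.0 turned 6.217
[10, 0, 0] [10, -1, 0]
```

Call:
{"method": "arm_command", "body": {"series": [{"delta_pos":[4,0,0],"angular":[0,0,0],"fingers":0.1},{"delta_pos":[3,0,0],"angular":[0,0,0],"fingers":0.1},{"delta_pos":[0,0,0],"angular":[0,0,0],"fingers":0.1},{"delta_pos":[0,0,0],"angular":[0,0,0],"fingers":0.1},{"delta_pos":[0,0,0],"angular":[0,0,0],"fingers":0.1},{"delta_pos":[0,0,0],"angular":[0,0,0],"fingers":0.7},{"delta_pos":[0,0,0],"angular":[0,0,0],"fingers":0.7},{"delta_pos":[0,0,0],"angular":[0,0,0],"fingers":0.7},{"delta_pos":[0,0,0],"angular":[0,0,0],"fingers":0.7},{"delta_pos":[0,0,0],"angular":[0,0,0],"fingers":0.7}]}}

```text
time: 61.88
tcp_pos: [444.2, -300.7, 64.7]
orientation: [-2.753, 1.42, -0.036]
wrist_force: [-0.3, 0.4, -0.1]
gripper_width: 59.9
```

Call:
{"method": "arm_command", "body": {"series": [{"delta_pos":[0,0,-10],"angular":[0,0,0],"fingers":0.7},{"delta_pos":[0,0,-25],"angular":[0,0,0],"fingers":0.7},{"delta_pos":[0,0,-40],"angular":[0,0,0],"fingers":0.7},{"delta_pos":[0,0,-40],"angular":[0,0,0],"fingers":0.7},{"delta_pos":[0,0,-30],"angular":[0,0,0],"fingers":0.7},{"delta_pos":[0,-15,0],"angular":[0,0,0],"fingers":0},{"delta_pos":[0,-30,0],"angular":[0,0,0],"fingers":0},{"delta_pos":[0,-40,0],"angular":[0,0,0],"fingers":0},{"delta_pos":[0,-40,0],"angular":[0,0,0],"fingers":0},{"delta_pos":[0,-40,0],"angular":[0,0,0],"fingers":0}]}}

```text
time: 62.72
tcp_pos: [570.2, -210.5, 226.3]
orientation: [-2.746, 1.436, -0.035]
wrist_force: [-0.0, 0.1, 0.3]
gripper_width: 0.2
```

```bash
python3 -c "
from h import *
go([676.5,-83.5,60])
M=st()[1]; dz=-M[:,2]+np.array([0,0,-1]); print('fix',-dz@M[:,1],dz@M[:,0])
"
```

```text
t 62.72 tcp [ 570.2 -210.5  226.3] x [ 0.57  -0.821  0.   ] y [-0.82  -0.57  -0.048] z [ 0.04   0.027 -0.999] F [-0.   0.1  0.3] w 0.20614288725394592 q [-0.51  0.39  0.13  1.29  0.04 -2.69]
dtool [ -43.7 -151.5  173.8]
t 62.72 tcp [ 570.2 -210.5  226.3] x [ 0.57  -0.821  0.   ] y [-0.82  -0.57  -0.048] z [ 0.04   0.027 -0.999] F [-0.   0.1  0.3] w 0.20614288725394592 q [-0.51  0.39  0.13  1.29  0.04 -2.69]
fix -0.04830966246647142 -7.377301383216286e-05
```

Call:
{"method": "arm_command", "body": {"series": [{"delta_pos":[-8,-36,0],"angular":[-0.048,0,0],"fingers":0},{"delta_pos":[-12,-35,0],"angular":[0,0,0],"fingers":0},{"delta_pos":[-12,-30,0],"angular":[0,0,0],"fingers":0},{"delta_pos":[-8,-18,0],"angular":[0,0,0],"fingers":0},{"delta_pos":[-4,-8,0],"angular":[0,0,0],"fingers":0},{"delta_pos":[0,0,10],"angular":[0,0,0],"fingers":0},{"delta_pos":[0,0,25],"angular":[0,0,0],"fingers":0},{"delta_pos":[0,0,30],"angular":[0,0,0],"fingers":0},{"delta_pos":[0,0,30],"angular":[0,0,0],"fingers":0},{"delta_pos":[0,0,15],"angular":[0,0,0],"fingers":0}]}}

```text
time: 63.55
tcp_pos: [658.5, -93.1, 116.5]
orientation: [2.787, -1.447, 0.011]
wrist_force: [-0.8, 0.2, 0.1]
gripper_width: -0.1
```

```bash
python3 -c "
from h import *; from sq import fit
go([676.5,-83.5,30])
M=st()[1]; dz=-M[:,2]+np.array([0,0,-1]); print('fix',-dz@M[:,1],dz@M[:,0])
d=img('top'); w=cloud(d);b=d['frame'].astype(int).sum(-1)
m=(w[...,2]>84)&(w[...,2]<110)&(b<260)&(np.hypot(w[...,0]-530,w[...,1]+247)<82); P=w[m]; print('on disc',fit(P[:,:2]),np.median(P[:,2]))
k=(w[...,2]>112)&(w[...,2]<130)&(abs(w[...,0]-500)<85)&(abs(w[...,1]-430)<85); print('jar',w[k].mean(0),k.sum())
k=(w[...,2]>90)&(w[...,2]<105)&(np.hypot(w[...,0]-447,w[...,1]+303)<25);kn=w[k].mean(0);print('knob',kn)
save(d,'t5.png',(240,100,390,260),3.7)
"
```

```text
t 63.55 tcp [658.5 -93.1 116.5] x [ 0.575 -0.818  0.007] y [-0.818 -0.575 -0.002] z [ 0.006 -0.004 -1.   ] F [-0.8  0.2  0.1] w -0.06944834937144012 q [-0.26  0.55  0.1   1.11 -0.   -2.45]
dtool [  2.  -20.   86.6]
t 63.55 tcp [658.5 -93.1 116.5] x [ 0.575 -0.818  0.007] y [-0.818 -0.575 -0.002] z [ 0.006 -0.004 -1.   ] F [-0.8  0.2  0.1] w -0.06944834937144012 q [-0.26  0.55  0.1   1.11 -0.   -2.45]
fix -0.0024557335627938036 -0.006639529236789592
on disc (array([ 529.91398696, -244.70151898,    2.15797545]), np.float64(0.8037238169123352)) 91.4515044270096
jar [498.03450257 420.34428352 120.91997707] 390
knob [ 445.67557046 -301.21907942   97.24506378]
```

View pics/t5.png

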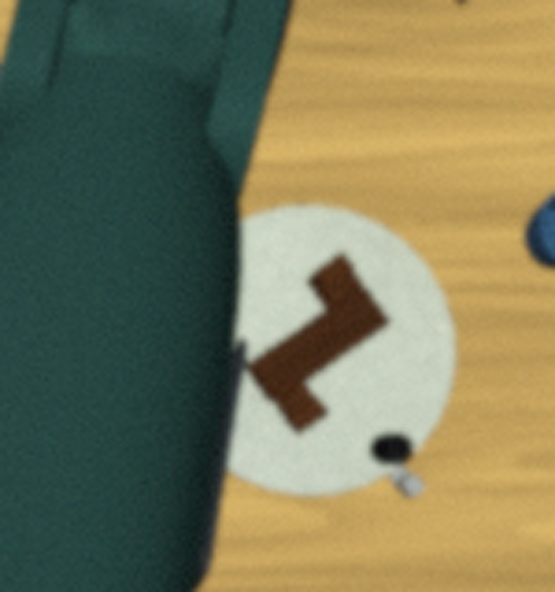

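The pile is intact at (315,345), with the knob at (392,447) back at the tab (405,482). The jar is in the tray and the disc is at rest. Now the second press.

Call:
{"method": "arm_command", "body": {"series": [{"delta_pos":[1,-7,0],"angular":[0,-0.006,0],"fingers":0},{"delta_pos":[1,-7,0],"angular":[0,0,0],"fingers":0},{"delta_pos":[0,-4,10],"angular":[0,0,0],"fingers":0},{"delta_pos":[0,0,20],"angular":[0,0,0],"fingers":0},{"delta_pos":[0,0,20],"angular":[0,0,0],"fingers":0},{"delta_pos":[0,0,15],"angular":[0,0,0],"fingers":0},{"delta_pos":[0,0,8],"angular":[0,0,0],"fingers":0},{"delta_pos":[0,0,0],"angular":[0,0,0],"fingers":0},{"delta_pos":[0,0,0],"angular":[0,0,0],"fingers":0},{"delta_pos":[0,0,0],"angular":[0,0,0],"fingers":0}]}}

```text
time: 64.43
tcp_pos: [681.1, -85.4, 45.0]
orientation: [-2.784, 1.448, -0.014]
wrist_force: [0.2, 0.9, -0.0]
gripper_width: -0.3
```

```bash
python3 -c "
from h import *
go([676.5,-83.5,16])"
```

```text
t 64.43 tcp [681.1 -85.4  45. ] x [ 0.574 -0.819  0.006] y [-0.819 -0.574 -0.008] z [ 0.01  -0.001 -1.   ] F [ 0.2  0.9 -0. ] w -0.26639556595180525 q [-0.24  0.63  0.04  0.98  0.   -2.43]
dtool [-4.3  2.9 29. ]
```

Call:
{"method": "arm_command", "body": {"series": [{"delta_pos":[-4,5,2],"angular":[-0.008,-0.006,0],"fingers":0},{"delta_pos":[0,0,8],"angular":[0,0,0],"fingers":0},{"delta_pos":[0,0,8],"angular":[0,0,0],"fingers":0},{"delta_pos":[0,0,6],"angular":[0,0,0],"fingers":0},{"delta_pos":[0,0,4],"angular":[0,0,0],"fingers":0},{"delta_pos":[0,0,4],"angular":[0,0,0],"fingers":0},{"delta_pos":[0,0,4],"angular":[0,0,0],"fingers":0},{"delta_pos":[0,0,4],"angular":[0,0,0],"fingers":0},{"delta_pos":[0,0,3],"angular":[0,0,0],"fingers":0},{"delta_pos":[0,0,2],"angular":[0,0,0],"fingers":0}]}}

```text
time: 65.27
tcp_pos: [676.5, -85.4, 15.9]
orientation: [-2.786, 1.448, -0.024]
wrist_force: [-5.9, 1.4, 14.5]
gripper_width: -0.5
```

Call:
{"method": "arm_command", "body": {"series": [{"delta_pos":[0,0,-10],"angular":[0,0,0],"fingers":0},{"delta_pos":[0,0,-25],"angular":[0,0,0],"fingers":0},{"delta_pos":[0,0,-40],"angular":[0,0,0],"fingers":0},{"delta_pos":[0,0,-40],"angular":[0,0,0],"fingers":0},{"delta_pos":[0,0,-40],"angular":[0,0,0],"fingers":0},{"delta_pos":[0,0,-10],"angular":[0,0,0],"fingers":0},{"delta_pos":[0,0,0],"angular":[0,0,0],"fingers":0},{"delta_pos":[0,0,0],"angular":[0,0,0],"fingers":0},{"delta_pos":[0,0,0],"angular":[0,0,0],"fingers":0},{"delta_pos":[0,0,0],"angular":[0,0,0],"fingers":0}]}}

```text
time: 66.1
tcp_pos: [672.0, -84.1, 185.0]
orientation: [-2.787, 1.449, -0.017]
wrist_force: [-0.4, -0.2, -1.0]
gripper_width: 0.1
```

```bash
python3 -c "
from h import *; from sq import fit
st()
d=img('top'); w=cloud(d);b=d['frame'].astype(int).sum(-1)
m=(w[...,2]>84)&(w[...,2]<110)&(b<260)&(np.hypot(w[...,0]-530,w[...,1]+247)<82); P=w[m]; print('on disc',fit(P[:,:2]),np.median(P[:,2]))
k=(w[...,2]>112)&(w[...,2]<130)&(abs(w[...,0]-500)<85)&(abs(w[...,1]-430)<85); print('jar',w[k].mean(0),k.sum())
k=(w[...,2]>90)&(w[...,2]<105)&(np.hypot(w[...,0]-447,w[...,1]+303)<25);print('knob',w[k].mean(0))
d=img('side'); save(d,'s6.png',(140,90,370,290),3)
"
```

```text
t 66.1 tcp [672.  -84.1 185. ] x [ 0.574 -0.818  0.009] y [-0.818 -0.574 -0.006] z [ 0.01  -0.004 -1.   ] F [-0.4 -0.2 -1. ] w 0.06644804065364006 q [-0.24  0.54  0.27  1.29 -0.   -2.43]
on disc (array([ 529.02119762, -244.664879  ,    2.1585311 ]), np.float64(0.7954545454545454)) 91.59974746080168
jar [498.26923583 420.25471648 120.88427354] 392
knob [ 445.64957291 -301.26717054   96.61047985]
```

View pics/s6.png

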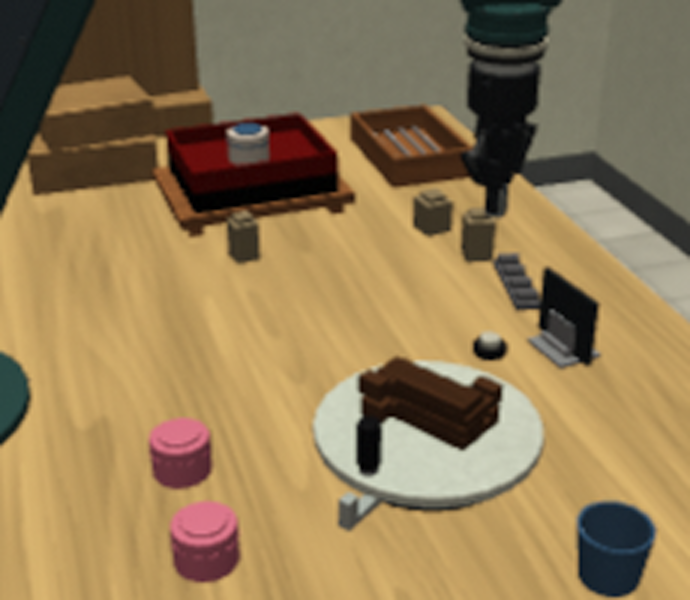

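The jar at (248,143) stands upright in the red tray. The pile at (435,400) is neat, the knob is at the tab, the shutter button at (490,345) is up and the robot is clear of everything.

```bash
python3 -c "
from cell import ctrl
print(ctrl.finish_job())"
```

```text
the job is handed in; nothing more can be done
None
```

The filming sequence ran through and the job is handed in at about 66 s, with no verdict reported. I stood the jar in the red upper tray and piled all four squares in the scene on the turntable, each turned end for end. I then pressed the shutter, led the knob once counter-clockwise, let go and pressed again.

**Last checks:**
- **Pile:** it measures about 2 mm from the spindle, and its top face is at 91.6 mm where 92 was expected.
- **Knob:** it is back at the tab, about 3.5 mm from its first camera position. The tool's path gave 6.22 rad before a last small nudge.
- **Jar:** it stands upright, about 11 mm from the tray's centre.
- **Other things:** the shutter button is up and the robot touches nothing. The seals, slate, brush rest and teacup look unmoved in the last side view. The inkstone was not in that view.

**Less certain:**
- **First shutter press:** it read 4.8 N at a tip height of 16.8 mm, so about 5 mm of travel, and I pushed a little further after that. The second press bottomed out at 15.9 mm with 14.5 N.
- **Camera differences:** the top and wrist cameras disagreed by 2–4 mm in y, which is within what the job allows.

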